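# Find the set slope on the arm cushion with an angle gauge

### The arm

A 6-joint arm with a two-finger parallel gripper is mounted at the origin on a cart in front of the work surface, level with it; the furniture and walls round the work are solid. World frame = base frame: x ahead of the robot, y to its left, z up, the work surface at z = 0. Lengths are in mm, angles in rad, forces in N, time in s.
With the tool pointing down it reaches from about 350 to 775 mm from the base axis. Payload 7.3 kg.
Tool frame: the origin (TCP) lies on the centre line of the jaws, within the pads' length; the fingertips stand 22 mm ahead of it and the grasp point (between the pads) lies 3 mm ahead of it; x points along the fingers, z is the direction in which the jaws open and shut, and the axes are right-handed (so a half turn about x gives the same grasp; the last joint's range is limited). The gripper opens to 92 mm and grips with 3 to 60 N. Pads are 19 mm wide; open, the fingers measure 130 mm over their backs; the gripper's body (75 mm by 190 mm) begins 47 mm behind the grasp point.
Start: joints at [-1.25, 0.342, 1.524, -0, 1.275, -0.146], TCP at [236.29, -468.839, 248.741] pointing down, gripper open.
Joint ranges: [-2.53, 2.53], [-0.77, 2.02], [0.04, 2.7], [-1, 4.14], [0.28, 2.66], [-3.11, 3.11]. Speed limits (rad/s): [2.57, 2.57, 3.14, 3.14, 3.14, 3.14].

### API

Orientations are given as [roll, pitch, yaw] about the fixed x, y, z axes, in that order (R = Rz(yaw) Ry(pitch) Rx(roll)).
In Python, from plant import readout, imaging, bot gives the robot as it stands.
- The arm moves only by the tool arm_command, never from a script. Its argument "plan" is a list of rows, each an object of numbers: "tx", "ty", "tz": the shift along the tool's x, y, z in cm; "wx", "wy", "wz": the turn, a rotation vector about the tool's x, y, z in rad; "jaw": the opening, from -1 (shut) to 1 (fully open). In form: [{"tx": .., "ty": .., "tz": .., "wx": .., "wy": .., "wz": .., "jaw": ..}, ...]. A call has 1 to 20 rows; each row shifts and turns the commanded pose from where the row before left it, along the tool's axes as they then stand; what a row does not reach is not made up. A row lasts 1/10 s, in which the tool goes at most 50 mm and 8.59 degrees, less where a joint would pass 70% of its speed; a pose out of reach is approached as far as the arm can. A call with a gripper value outside its range is refused whole. The fingers move at their own pace and stop on an object; the grip force is fixed at half the most. Time passes only in rows, so rows that do not move let the fingers close. It gives the time, the measured TCP pose, the force and the opening at its end, in the units of the state.
- readout.get_obs(): the state, without advancing time (a new reading comes with each control period).
- imaging.capture(name): name is "side" or "top" or "wrist"; returns the picture (480x640x3 uint8, blue, green, red); there is no depth.
- imaging.get_calibration(name): a dict with "fx", "fy", "cx", "cy" (pixels), "position" and "rotation" of the camera in the world; the wrist camera has in their place "mount" (4x4, takes a point from camera to tool coordinates, whose origin is the TCP and whose axes are the tool frame's). Camera axes: x right, y up, looking along -z (the intrinsics and any distortion apply to the point x, -y, -z); pixel columns grow to the right and rows downward; lengths in mm; the calibration is good to about 2 mm. The wrist camera is an equidistant fisheye: a pixel r from the principal point sees the ray r / f radians off the axis. A picture is of the moment at which its call begins: read the wrist's pose just before it. get_calibration takes no time and is no camera call.
- bot.close_job(): hands the job in, once; it reports no verdict.
The state is a dict: "time": time; "joint_positions": joint angles; "dq": joint speeds; "tau": joint torques, N m; "tool_pos": TCP position; "tcp_rot": TCP orientation; "contact_force": force on the tool from outside, world axes, zero at the start; "moment": the same for the moment, N m; "grip_width": finger opening in mm.
Only numpy, scipy, OpenCV 4.12 (cv2) and the standard library are available. Lean on these libraries where they do the work, as an engineer would, in place of code of your own. Each camera call takes 0.05 s, during which the arm holds its last target.

### The job

The nurse has set the mark on the angle gauge to the slope that the patient's wrist needs over the arm cushion. Pick the gauge up and stand it upright and square across the cushion's rounded top; then rock it over, resting lightly on the cushion by the middle part of its foot, until its swinging pointer settles on the set mark. Finish while still gripping it there, so that the spot can be marked, and do not shift the cushion or the things lying around.

Things in the scene. Friction and masses are not known exactly. Their poses are not given: they have to be found in the camera images.
- gauge: Angle gauge, 0.25 to 0.42 kg: foot bar 28 x 120 x 10 mm (x, y, z), round case 88 mm across and 23 thick round the pivot 55 mm up, on top a flat black grip tab 20 (x) x 36 (y) mm from 99 to 144 mm up. Origin: centre of the foot's flat underside; x square to the dials (alike on both faces), y along the foot, z up. Starts standing on the desk.
- gauge_grip (a point): Point inside the gauge's grip tab to grip at, 122 mm above the middle of the foot's underside; the fingers close along the gauge's x on the 20 mm thickness. Axes as gauge.
- gauge_pointer (a joint): Weighted pointer: a black needle hanging from the pivot on each face. It swings freely, stays plumb and settles in about 1 s. Value (rad) = lean of the gauge: 0 upright, positive when the gauge's top leans to its own -y side (the robot's right at yaw 0). Against its dial it then swings to the -y side too.
- gauge_bezel (a joint): Set mark: black wedge pointing inward on the knurled rim of each dial. Value (rad): 0 straight below the pivot, positive to the gauge's -y side; set between 0.20 and 0.42, cannot be bumped. The pointer is on the mark when gauge_pointer equals this value, so the gauge's top must lean to its -y side by this angle.
- pointer_tip (a point): Tip of the pointer, 29.5 mm from the pivot; its z axis runs from the tip to the pivot.
- set_mark (a point): Inner tip of the set mark, 31 mm from the pivot; its z axis runs from the mark to the pivot.
- cushion: Arm cushion, firm (does not give), 1.8 kg, loose on the desk on rubber feet: grey roll 220 mm long with a half-round top of radius 45 mm and upright flanks 90 mm apart, on a white board 240 x 120 mm. Crest 100 mm above the desk. Origin: centre of its underside; x along the roll, about along the robot's x, z up.
- cushion_axis (a point): Middle of the axis of the cushion's half-round top, 55 mm above the desk; the rounded surface is 45 mm from this axis all round. Axes as cushion.
- strip_bottle: Bystander: white bottle with black cap, 50 x 50 x 133 mm, standing behind the cushion. Origin under its centre.
- lancet_box: Bystander: small box 66 x 70 x 46 mm, at the right. Origin under its centre.
- loose_tube: Bystander: sample tube lying at the desk's front edge, 88 mm long, 16 mm thick. Origin under its centre.
- pen: Bystander: black marker pen lying at the right, 138 mm long, 11 mm thick. Origin under its centre.
There are look-alikes about, which are no part of the job. Of the things that look like the gauge, the larger one is meant.

How it is judged:
By the outcome, as a careful person would: the job done as asked, in the order asked, and still so for the second after the job is handed in, while the arm keeps its last pose, push and grip.
It also fails if it takes over 48 s, if anything falls off the work surface, if the arm or the gripper's body presses on something with over 40 N, if the wrist force passes 120 N, or if a joint passes its speed limit or range.

## Working session

There is one attempt and no reset: what is moved stays moved. The work goes in short steps, Python scripts to look and compute and a tool call to move; the robot and the scene stay as the last step left them, time stands still between calls to the robot, and variables do not carry over. Pictures are saved under pics/ and viewed, and the job is handed in when it is done.

Besides the shell and the picture viewer there is one more tool, called after ">>>" in YAML: its name, and indented under it one key for each argument. arm_command: Moves the arm, as the interface text tells. Its arguments: {"type":"object","properties":{"plan":{"type":"array"}},"required":["plan"]}

```bash
ls; mkdir -p pics
python3 - <<'E'
from plant import readout, imaging, bot
import cv2
print(readout.get_obs())
for n in ["side","top","wrist"]:
    print(n, imaging.get_calibration(n))
    cv2.imwrite(f"pics/{n}0.png", imaging.capture(n))
E
```

```text
pics
{'time': 0.0, 'joint_positions': array([-1.24999437e+00,  3.42725229e-01,  1.52502868e+00, -4.79253357e-06,
        1.27539949e+00, -1.46027695e-01]), 'dq': array([ 0.00029216,  0.00042975, -0.00078534,  0.00180051,  0.00098745,
        0.00083038]), 'tau': array([-1.42010569e-03, -4.31248248e+01, -2.44220603e+01,  7.17214867e-02,
        5.59448591e-02, -1.08560885e-04]), 'tool_pos': array([ 236.16486158, -468.45791302,  248.03956887]), 'tcp_rot': array([2.99850121, 1.56923557, 1.89453594]), 'contact_force': array([-0.02954268,  0.23007556,  0.53862092]), 'moment': array([0.04985437, 0.00894712, 0.03188219]), 'grip_width': 91.94326057582673}
side {'fx': 503.9782577763127, 'fy': 503.9782577763127, 'cx': 313.6945432708374, 'cy': 238.77689881451212, 'position': array([  393.86850367, -1249.69147972,   454.73039083]), 'rotation': array([ 1.21763681, -0.00187002, -0.10345382])}
top {'fx': 546.0676323682616, 'fy': 546.0676323682616, 'cx': 325.92502796362385, 'cy': 244.77714665391358, 'position': array([ 341.59312691, -295.94675076, 1086.015786  ]), 'rotation': array([ 0.16585967,  0.00588298, -1.57094128])}
wrist {'fx': 371.64829954431775, 'fy': 371.64829954431775, 'cx': 327.6560062565979, 'cy': 238.00606978072005, 'mount': array([[ 9.79007224e-04,  2.94566997e-01, -9.55630329e-01,
        -1.35561150e+02],
       [-1.12521872e-03,  9.55630507e-01,  2.94565899e-01,
         8.02961633e+01],
       [ 9.99998888e-01,  7.86910993e-04,  1.26702147e-03,
        -6.37606320e-01],
       [ 0.00000000e+00,  0.00000000e+00,  0.00000000e+00,
         1.00000000e+00]])}
```

View pics/side0.png

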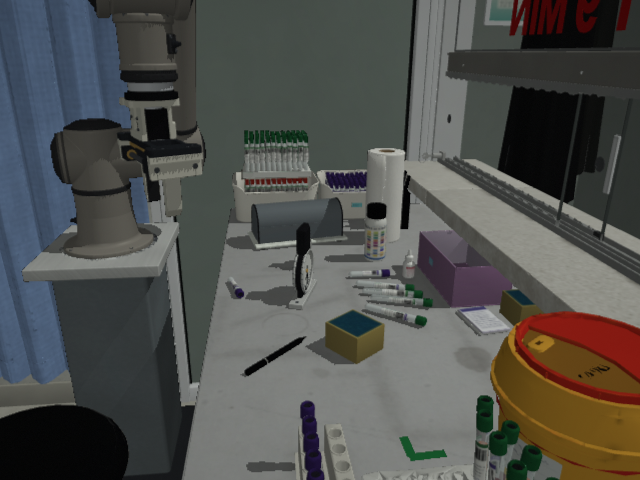

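View pics/top0.png

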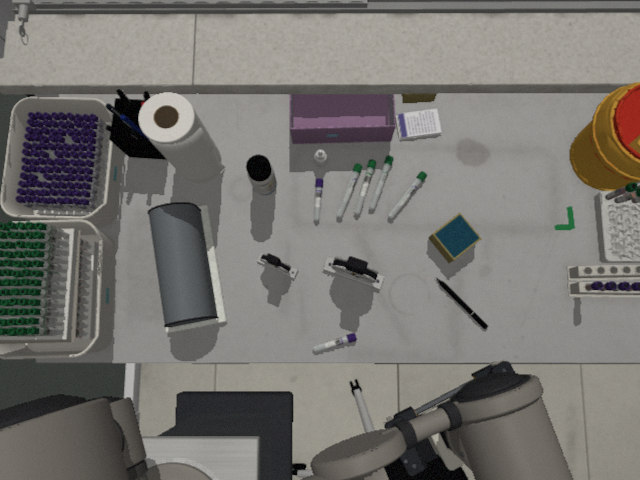

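View pics/wrist0.png

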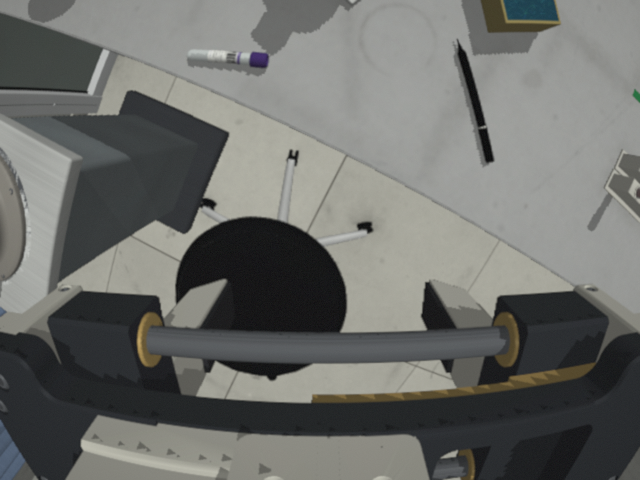

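```bash
cat > h.py <<'E'
import numpy as np, cv2
from scipy.spatial.transform import Rotation as Rn
from plant import readout, imaging
def R(rpy): return Rn.from_euler('xyz', rpy).as_matrix()
def cam(n, obs=None):
    c=imaging.get_calibration(n)
    if n=="wrist":
        o=obs or readout.get_obs(); M=c['mount']; Rt=R(o['tcp_rot'])
        return c, Rt@M[:3,:3], Rt@M[:3,3]+o['tool_pos']
    return c, R(c['rotation']), np.array(c['position'])
def ray(n,u,v,obs=None):
    c,Rc,p=cam(n,obs); x=(u-c['cx'])/c['fx']; y=(v-c['cy'])/c['fy']
    if n=="wrist":
        r=np.hypot(x,y); d=np.array([x/r*np.sin(r),-y/r*np.sin(r),-np.cos(r)]) if r>0 else np.array([0,0,-1.])
    else: d=np.array([x,-y,-1.])
    d=Rc@d; return p,d/np.linalg.norm(d)
def atz(n,u,v,z,obs=None):
    p,d=ray(n,u,v,obs); return p+d*(z-p[2])/d[2]
def proj(n,P,obs=None):
    c,Rc,p=cam(n,obs); q=(np.atleast_2d(P)-p)@Rc; x,y,z=q[:,0],-q[:,1],-q[:,2]
    if n=="wrist":
        rr=np.hypot(x,y); th=np.arctan2(rr,z); x,y=x/rr*th,y/rr*th
    else: x,y=x/z,y/z
    return np.c_[c['cx']+c['fx']*x, c['cy']+c['fy']*y]
def crop(img,u0,v0,u1,v1,s,name):
    cv2.imwrite(name, cv2.resize(img[v0:v1,u0:u1],None,fx=s,fy=s,interpolation=cv2.INTER_CUBIC))
E
python3 - <<'E'
from h import *
t=cv2.imread('pics/top0.png'); s=cv2.imread('pics/side0.png')
crop(t,245,240,400,330,5,'pics/t_g.png')
crop(t,140,190,240,340,4,'pics/t_c.png')
crop(s,270,210,340,320,5,'pics/s_g.png')
print(atz('top',354,270,130),atz('top',277,262,130),atz('side',303,235,130))
E
```

```text
[ 456.5409904 -339.7789524  130.       ] [ 470.87741737 -203.90215513  130.        ] [ 467.35557652 -350.8609034   130.        ]
```

View pics/t_g.png

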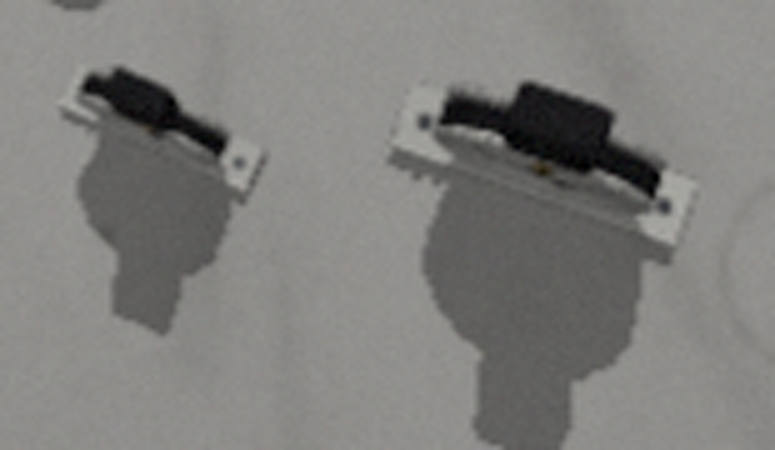

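View pics/s_g.png

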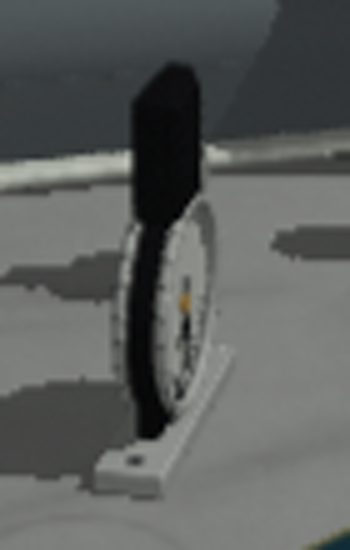

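View pics/t_c.png

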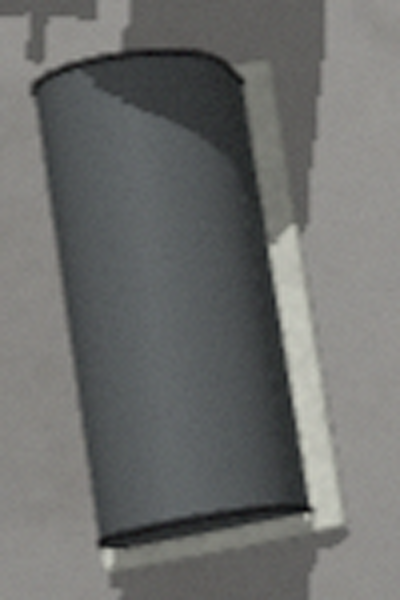

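```bash
cat > fitg.py <<'E'
from h import *
from scipy.optimize import least_squares
obs_=[('top',(14,60,10),(328,257)),('top',(14,-60,10),(384,275.6)),('top',(-14,-60,10),(379.5,289.6)),('top',(-14,60,10),(323,270)),
('top',(10,18,144),(350,257)),('top',(10,-18,144),(367.4,262.4)),
('side',(-14,-60,10),(289.4,302.4)),('side',(14,-60,0),(302,308.4)),('side',(-14,-60,0),(289,308)),('side',(14,60,10),(316.4,279)),('side',(-10,-18,144),(297,229))]
def f(p,full=False):
    r=[]
    Rz=R([0,0,p[2]])
    for c,X,uv in obs_:
        r.append(proj(c,Rz@np.array(X,float)+[p[0],p[1],0])[0]-uv)
    return np.array(r) if full else np.ravel(r)
s=least_squares(f,[456,-340,-0.34],loss='soft_l1'); print(s.x); print(f(s.x,True).round(1))
E
python3 fitg.py
python3 - <<'E'
from h import *
s=cv2.imread('pics/side0.png'); crop(s,235,185,355,255,6,'pics/s_c.png')
E
```

```text
[ 4.65932722e+02 -3.43903824e+02 -3.22034388e-01]
[[-1.2 -0.6]
 [ 0.4 -0.2]
 [ 0.6 -0.8]
 [-0.6 -0.3]
 [-1.4 -2. ]
 [ 0.9 -0.9]
 [-1.8  0.9]
 [ 0.   1.2]
 [-1.3  0.1]
 [-0.8 -0.3]
 [-2.6  0.5]]
```

View pics/s_c.png

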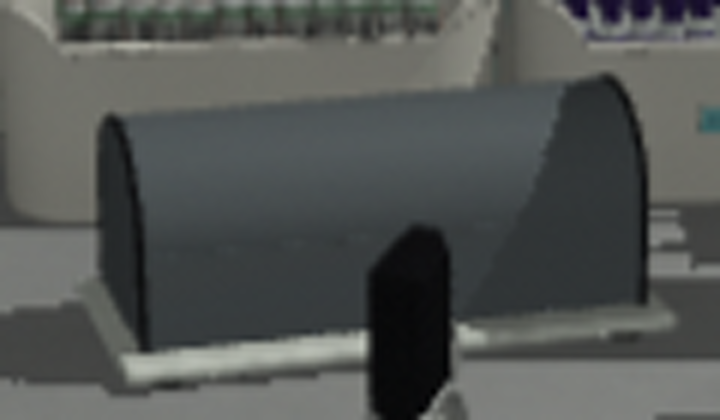

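Run:
```python
from h import *
o=readout.get_obs(); T=R(o['tcp_rot']); print(T.round(2))
p=o['tool_pos']
yaw=-0.322; n=np.array([np.cos(yaw),np.sin(yaw),0]); 
D=np.array([464,-344,55.])
for sgn in (1,-1): # approach direction along +n (view -x face) or -n
  for fl in (1,-1):
    h=sgn*n; x=(h-np.array([0,0,1.]))/2**.5
    y=fl*(h+np.array([0,0,1.]))/2**.5; z=np.cross(x,y)
    G=np.c_[x,y,z]; tcp=D-125*x-80*y
    rv=Rn.from_matrix(T.T@G).as_rotvec()
    print(sgn,fl,tcp.round(),np.linalg.norm(rv).round(2),rv.round(2),(T.T@(tcp-p)).round())
# grasp
for s in (1,-1):
  x=np.array([0,0,-1.]); z=s*n; y=np.cross(z,x); G=np.c_[x,y,z]
  print('grasp',s,Rn.from_matrix(T.T@G).as_rotvec().round(2))
```

```text
[[-0.    0.89  0.45]
 [ 0.    0.45 -0.89]
 [-1.    0.   -0.  ]]
1 1 [ 326. -298.   87.] 1.1 [ 0.75 -0.31  0.74] [ 162.  157. -111.]
1 -1 [ 434. -334.  200.] 2.42 [-2.2  -0.91 -0.38] [ 48. 237. -31.]
-1 1 [ 602. -390.   87.] 2.42 [-2.2   0.91  0.38] [161. 362.  94.]
-1 -1 [ 494. -354.  200.] 1.1 [ 0.75  0.31 -0.74] [ 48. 282.  14.]
grasp 1 [-0.78 -0.   -0.  ]
grasp -1 [ 2.36 -0.    0.  ]
```

```bash
cat >> h.py <<'E'
def delta(Ptgt,Gtgt):
    """tool-frame: translation (cm) now, then rotvec"""
    o=readout.get_obs(); T=R(o['tcp_rot'])
    print('tr cm',(T.T@(Ptgt-o['tool_pos'])/10).round(2),'rv',Rn.from_matrix(T.T@Gtgt).as_rotvec().round(3),'t',o['time'])
def viewpose(D,n,dist,tilt,a):
    zz=np.array([0,0,1.]); e=tilt+a
    c=D+dist*(np.sin(e)*n+np.cos(e)*zz)
    x=-np.sin(tilt)*n-np.cos(tilt)*zz; y=np.cos(tilt)*n-np.sin(tilt)*zz
    return c+135.5*x-80.3*y, np.c_[x,y,np.cross(x,y)]
E
python3 - <<'E'
from h import *
yaw=-0.322; n=np.array([np.cos(yaw),np.sin(yaw),0])
P,G=viewpose(np.array([464,-344,55.]),n,300,np.radians(30),np.radians(10)); print(P)
delta(P,G)
E
```

```text
[ 516.68970228 -361.57783888  207.61689072]
tr cm [ 4.06 29.86  3.07] rv [ 0.771  0.205 -0.496] t 0.15
```

>>> arm_command:
  plan:
    - {"tx": 0.5,"ty": 3.73,"tz": 0.38,"jaw": 1}
    - {"tx": 0.5,"ty": 3.73,"tz": 0.38,"jaw": 1}
    - {"tx": 0.5,"ty": 3.73,"tz": 0.38,"jaw": 1}
    - {"tx": 0.5,"ty": 3.73,"tz": 0.38,"jaw": 1}
    - {"tx": 0.5,"ty": 3.73,"tz": 0.38,"jaw": 1}
    - {"tx": 0.5,"ty": 3.73,"tz": 0.38,"jaw": 1}
    - {"tx": 0.5,"ty": 3.73,"tz": 0.38,"jaw": 1}
    - {"tx": 0.5,"ty": 3.73,"tz": 0.38,"jaw": 1}
    - {"wx": 0.096,"wy": 0.026,"wz": -0.062,"jaw": 1}
    - {"wx": 0.096,"wy": 0.026,"wz": -0.062,"jaw": 1}
    - {"wx": 0.096,"wy": 0.026,"wz": -0.062,"jaw": 1}
    - {"wx": 0.096,"wy": 0.026,"wz": -0.062,"jaw": 1}
    - {"wx": 0.096,"wy": 0.026,"wz": -0.062,"jaw": 1}
    - {"wx": 0.096,"wy": 0.026,"wz": -0.062,"jaw": 1}
    - {"wx": 0.096,"wy": 0.026,"wz": -0.062,"jaw": 1}
    - {"wx": 0.096,"wy": 0.026,"wz": -0.062,"jaw": 1}
    - {"jaw": 1}
    - {"jaw": 1}

```text
invalid input at $.plan[0]: expected keys tx, ty, tz, wx, wy, wz, jaw
```

Run:
```python
from h import *
o=readout.get_obs(); print(o['tool_pos'],o['tcp_rot'],o['joint_positions'].round(2))
np.save('o1.npy',np.r_[o['tool_pos'],o['tcp_rot']])
cv2.imwrite('pics/w1.png',imaging.capture('wrist'))
```

```text
[ 236.19658372 -468.56059658  248.22391828] [3.01623602 1.56966176 1.91224704] [-1.25  0.34  1.52 -0.    1.28 -0.15]
```

View pics/w1.png

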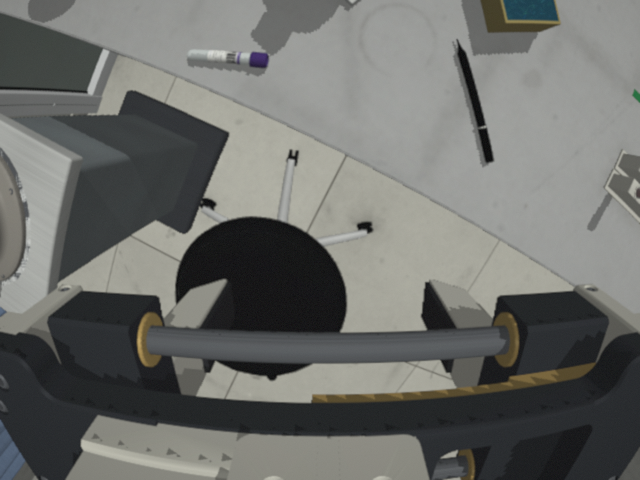

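All keys are required; nothing moved. Repeating with full rows.

>>> arm_command:
  plan:
    - {"tx": 0.5,"ty": 3.73,"tz": 0.38,"wx": 0,"wy": 0,"wz": 0,"jaw": 1}
    - {"tx": 0.5,"ty": 3.73,"tz": 0.38,"wx": 0,"wy": 0,"wz": 0,"jaw": 1}
    - {"tx": 0.5,"ty": 3.73,"tz": 0.38,"wx": 0,"wy": 0,"wz": 0,"jaw": 1}
    - {"tx": 0.5,"ty": 3.73,"tz": 0.38,"wx": 0,"wy": 0,"wz": 0,"jaw": 1}
    - {"tx": 0.5,"ty": 3.73,"tz": 0.38,"wx": 0,"wy": 0,"wz": 0,"jaw": 1}
    - {"tx": 0.5,"ty": 3.73,"tz": 0.38,"wx": 0,"wy": 0,"wz": 0,"jaw": 1}
    - {"tx": 0.5,"ty": 3.73,"tz": 0.38,"wx": 0,"wy": 0,"wz": 0,"jaw": 1}
    - {"tx": 0.5,"ty": 3.73,"tz": 0.38,"wx": 0,"wy": 0,"wz": 0,"jaw": 1}
    - {"tx": 0,"ty": 0,"tz": 0,"wx": 0.096,"wy": 0.026,"wz": -0.062,"jaw": 1}
    - {"tx": 0,"ty": 0,"tz": 0,"wx": 0.096,"wy": 0.026,"wz": -0.062,"jaw": 1}
    - {"tx": 0,"ty": 0,"tz": 0,"wx": 0.096,"wy": 0.026,"wz": -0.062,"jaw": 1}
    - {"tx": 0,"ty": 0,"tz": 0,"wx": 0.096,"wy": 0.026,"wz": -0.062,"jaw": 1}
    - {"tx": 0,"ty": 0,"tz": 0,"wx": 0.096,"wy": 0.026,"wz": -0.062,"jaw": 1}
    - {"tx": 0,"ty": 0,"tz": 0,"wx": 0.096,"wy": 0.026,"wz": -0.062,"jaw": 1}
    - {"tx": 0,"ty": 0,"tz": 0,"wx": 0.096,"wy": 0.026,"wz": -0.062,"jaw": 1}
    - {"tx": 0,"ty": 0,"tz": 0,"wx": 0.096,"wy": 0.026,"wz": -0.062,"jaw": 1}
    - {"tx": 0,"ty": 0,"tz": 0,"wx": 0,"wy": 0,"wz": 0,"jaw": 1}
    - {"tx": 0,"ty": 0,"tz": 0,"wx": 0,"wy": 0,"wz": 0,"jaw": 1}

```text
time: 2.0
tool_pos: [516.5, -361.8, 207.8]
tcp_rot: [-1.577, 1.047, 2.818]
contact_force: [-0.3, -0.2, 1.1]
grip_width: 91.8
```

Run:
```python
from h import *
o=readout.get_obs(); print(o['tool_pos'],o['tcp_rot'],o['joint_positions'].round(2))
np.save('o1.npy',np.r_[o['tool_pos'],o['tcp_rot']])
cv2.imwrite('pics/w2.png',imaging.capture('wrist'))
```

```text
[ 516.5210721  -361.80003634  207.77651007] [-1.57695442  1.04685961  2.81848612] [-0.66  0.9   0.75 -0.18  1.99  1.2 ]
```

View pics/w2.png

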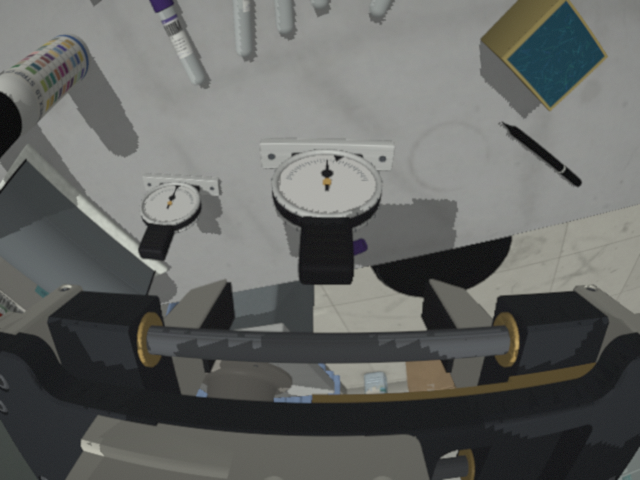

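Run:
```python
from h import *
w=cv2.imread('pics/w2.png')
crop(w,255,130,405,225,5,'pics/w2g.png')
```

```text
(no output)
```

View pics/w2g.png

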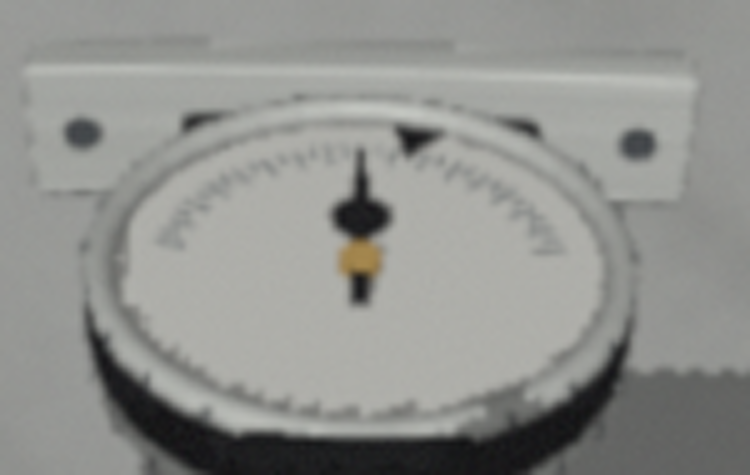

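```bash
cat > fit2.py <<'E'
from h import *
from scipy.optimize import least_squares
v=np.load('o1.npy'); O={'tool_pos':v[:3],'tcp_rot':v[3:]}
W=lambda a,b:(255+a/5,130+b/5)
wp=[((14,60,10),W(27,68)),((14,-60,10),W(695,78)),((-14,-60,10),W(683,200)),((-14,60,10),W(43,190))]
def gp(p,X): return R([0,0,p[2]])@np.array(X,float)+[p[0],p[1],0]
def f(p,full=False):
    r=np.array([proj('wrist',gp(p,X),O)[0]-uv for X,uv in wp]); return r if full else r.ravel()
s=least_squares(f,[464,-344,-0.32]); p=s.x; print(p,'\n',f(p,True).round(1))
Rz=R([0,0,p[2]])
def ong(uv,d):
    c,dr=ray('wrist',*uv,O); c=Rz.T@(c-[p[0],p[1],0]); dr=Rz.T@dr
    return c+dr*(d-c[0])/dr[0]
for d in (6,8,10,11.5,13):
    pv=ong(W(361,258),d); m=ong(W(408,157),d); t=ong(W(361,149),d)
    f2=lambda q:(np.hypot(*(q-pv)[1:]).round(1), np.arctan2(-(q-pv)[1],-(q-pv)[2]).round(3))
    nom=np.array([d,0,55]); f3=lambda q:(np.hypot(*(q-nom)[1:]).round(1), np.arctan2(-(q-nom)[1],-(q-nom)[2]).round(3))
    print(d,pv.round(1),'mark',f2(m),f3(m),'tip',f2(t),f3(t))
E
python3 fit2.py
```

```text
[ 4.66946621e+02 -3.43456600e+02 -3.32876361e-01] 
 [[-1.1 -0.2]
 [ 1.9 -0.3]
 [ 0.4  0.5]
 [-1.3  0.7]]
6 [ 6.   0.1 53.9] mark (np.float64(29.0), np.float64(0.274)) (np.float64(30.0), np.float64(0.262)) tip (np.float64(30.1), np.float64(-0.005)) (np.float64(31.2), np.float64(-0.007))
8 [ 8.   0.1 56.4] mark (np.float64(28.7), np.float64(0.274)) (np.float64(27.3), np.float64(0.285)) tip (np.float64(29.8), np.float64(-0.005)) (np.float64(28.3), np.float64(-0.009))
10 [10.   0.1 58.9] mark (np.float64(28.4), np.float64(0.274)) (np.float64(24.6), np.float64(0.313)) tip (np.float64(29.4), np.float64(-0.005)) (np.float64(25.5), np.float64(-0.01))
11.5 [11.5  0.1 60.8] mark (np.float64(28.1), np.float64(0.274)) (np.float64(22.5), np.float64(0.339)) tip (np.float64(29.2), np.float64(-0.005)) (np.float64(23.4), np.float64(-0.011))
13 [13.   0.1 62.7] mark (np.float64(27.9), np.float64(0.274)) (np.float64(20.5), np.float64(0.37)) tip (np.float64(28.9), np.float64(-0.005)) (np.float64(21.2), np.float64(-0.013))
```

Run:
```python
from h import *
yaw=-0.33; n=np.array([np.cos(yaw),np.sin(yaw),0])
P,G=viewpose(np.array([466,-343.5,55.]),n,215,np.radians(50),np.radians(-5)); print(P)
delta(P,G)
```

```text
[ 462.79584053 -342.4024957   181.44360563]
tr cm [ 5.2  -3.58 -0.15] rv [ 0.011  0.006 -0.349] t 2.05
```

>>> arm_command:
  plan:
    - {"tx": 0,"ty": 0,"tz": 0,"wx": 0,"wy": 0,"wz": -0.117,"jaw": 1}
    - {"tx": 0,"ty": 0,"tz": 0,"wx": 0,"wy": 0,"wz": -0.116,"jaw": 1}
    - {"tx": 0,"ty": 0,"tz": 0,"wx": 0,"wy": 0,"wz": -0.116,"jaw": 1}
    - {"tx": 2.04,"ty": -1.86,"tz": 0,"wx": 0,"wy": 0,"wz": 0,"jaw": 1}
    - {"tx": 2.04,"ty": -1.86,"tz": 0,"wx": 0,"wy": 0,"wz": 0,"jaw": 1}
    - {"tx": 2.04,"ty": -1.5,"tz": 0,"wx": 0,"wy": 0,"wz": 0,"jaw": 1}
    - {"tx": 0,"ty": 0,"tz": 0,"wx": 0,"wy": 0,"wz": 0,"jaw": 1}
    - {"tx": 0,"ty": 0,"tz": 0,"wx": 0,"wy": 0,"wz": 0,"jaw": 1}

```text
time: 2.85
tool_pos: [440.0, -336.4, 210.9]
tcp_rot: [-1.573, 0.7, 2.821]
contact_force: [0.4, 0.1, -0.4]
grip_width: 91.6
```

Run:
```python
from h import *
o=readout.get_obs(); print(o['tool_pos'],o['tcp_rot'],o['joint_positions'].round(2))
np.save('o2.npy',np.r_[o['tool_pos'],o['tcp_rot']])
w=imaging.capture('wrist'); cv2.imwrite('pics/w3.png',w)
q=proj('wrist',[466,-343.5,55.],o)[0]; print(q)
u,v=q.astype(int); crop(w,u-110,max(v-70,0),u+110,max(v-70,0)+165,3.6,'pics/w3g.png'); print(u-110,max(v-70,0))
```

```text
[ 440.02996986 -336.4193335   210.89550943] [-1.57330931  0.7002467   2.82065705] [-0.66  0.93  0.85 -0.31  2.18  1.16]
[327.38877873  31.47294783]
217 0
```

View pics/w3g.png

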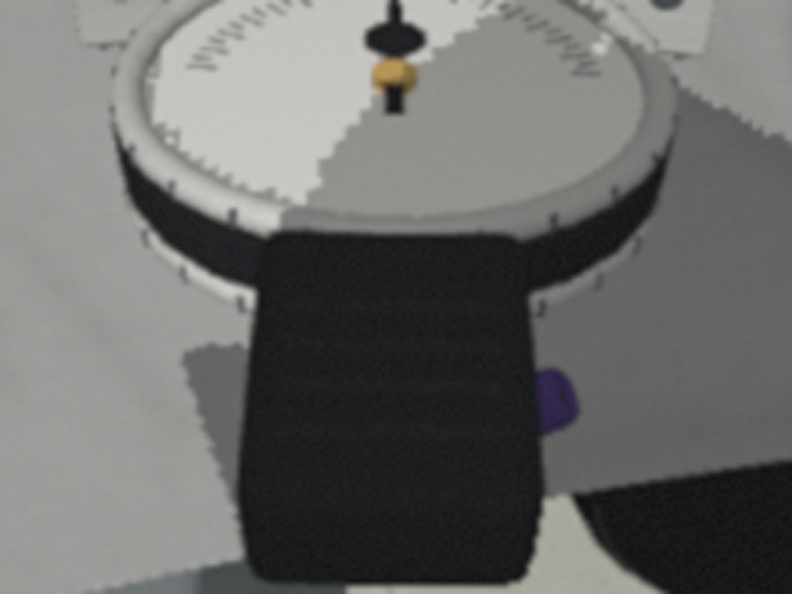

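Run:
```python
from h import *
yaw=-0.33; n=np.array([np.cos(yaw),np.sin(yaw),0])
P,G=viewpose(np.array([466,-343.5,55.]),n,220,np.radians(50),np.radians(-5)); print(P)
delta(P,G)
```

```text
[ 466.14060532 -343.54816082  184.97913953]
tr cm [-0.36  3.67 -0.14] rv [ 0.008  0.007 -0.003] t 2.9
```

>>> arm_command:
  plan:
    - {"tx": -0.18,"ty": 1.8,"tz": 0,"wx": 0,"wy": 0,"wz": 0,"jaw": 1}
    - {"tx": -0.18,"ty": 1.8,"tz": 0,"wx": 0,"wy": 0,"wz": 0,"jaw": 1}
    - {"tx": 0,"ty": 0,"tz": 0,"wx": 0,"wy": 0,"wz": 0,"jaw": 1}
    - {"tx": 0,"ty": 0,"tz": 0,"wx": 0,"wy": 0,"wz": 0,"jaw": 1}
    - {"tx": 0,"ty": 0,"tz": 0,"wx": 0,"wy": 0,"wz": 0,"jaw": 1}

```text
time: 3.4
tool_pos: [464.7, -344.6, 185.0]
tcp_rot: [-1.573, 0.699, 2.82]
contact_force: [-0.1, -0.3, -1.1]
grip_width: 91.5
```

Run:
```python
from h import *
o=readout.get_obs(); print(o['tool_pos'],o['tcp_rot'],o['joint_positions'].round(2))
np.save('o2.npy',np.r_[o['tool_pos'],o['tcp_rot']])
w=imaging.capture('wrist'); cv2.imwrite('pics/w4.png',w)
q=proj('wrist',[466,-343.5,55.],o)[0]; print(q)
u,v=q.astype(int); crop(w,u-65,max(v-70,0),u+65,max(v-70,0)+95,6,'pics/w4g.png'); print(u-65,max(v-70,0))
crop(w,u-120,max(v-80,0),u+120,max(v-80,0)+160,3.3,'pics/w4h.png'); print(u-120,max(v-80,0))
```

```text
[ 464.74781607 -344.56997145  184.96912587] [-1.57270232  0.69880663  2.82032083] [-0.65  1.01  0.75 -0.31  2.21  1.17]
[327.24204577  92.84532277]
262 22
207 12
```

View pics/w4g.png

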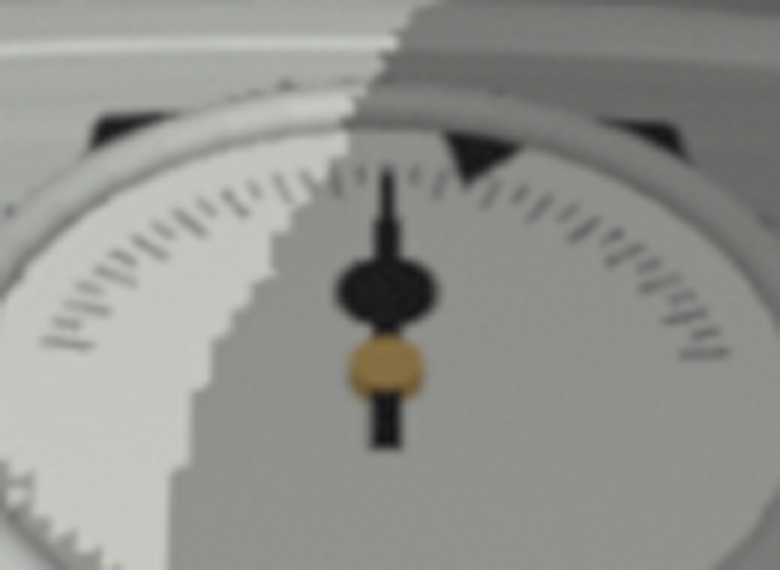

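View pics/w4h.png

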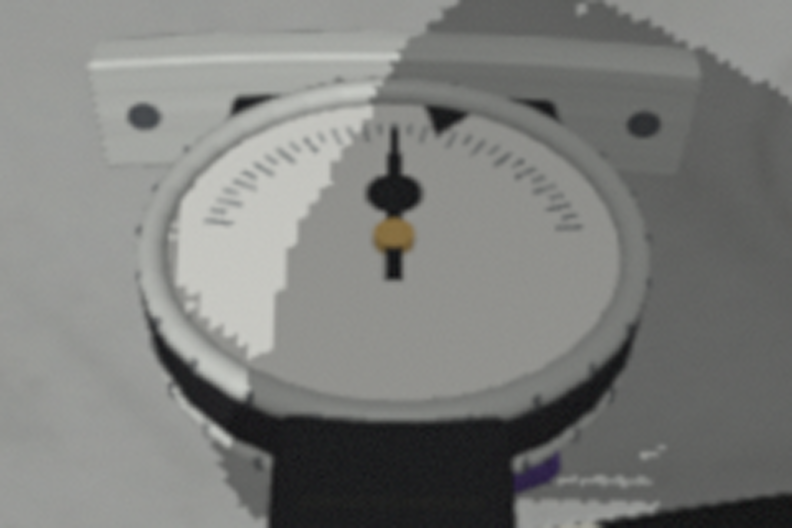

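```bash
cat > fit3.py <<'E'
from h import *
from scipy.optimize import least_squares
v=np.load('o2.npy'); O={'tool_pos':v[:3],'tcp_rot':v[3:]}
W=lambda a,b:(207+(a)/3.3,12+b/3.3); Z=lambda a,b:(262+a/6-.4,22+b/6-.4)
wp=[((14,60,10),W(90,66)),((14,-60,10),W(700,72)),((-14,-60,10),W(684,173)),((-14,60,10),W(107,163))]
def gp(p,X): return R([0,0,p[2]])@np.array(X,float)+[p[0],p[1],p[3]]
def f(p,full=False):
    r=np.array([proj('wrist',gp(p,X),O)[0]-uv for X,uv in wp]); return r if full else r.ravel()
s=least_squares(f,[464,-344,-0.32,0]); p=s.x; print(p,'\n',f(p,True).round(1))
Rz=R([0,0,p[2]])
def ong(uv,d):
    c,dr=ray('wrist',*uv,O); c=Rz.T@(c-[p[0],p[1],p[3]]); dr=Rz.T@dr
    return c+dr*(d-c[0])/dr[0]
# ticks / ring as check: major ticks at ends
tl=Z(72,346); tr=Z(704,353)
for d in (6,8,9,10,11.5):
    out=[]
    for name,uv in dict(mark=Z(466,186),base=Z(483,143),tip=Z(387,168),tl=tl,tr=tr,cap=Z(387,365)).items():
        q=ong(uv,d)-[d,0,55]; out.append((name,np.hypot(q[1],q[2]).round(1),np.arctan2(-q[1],-q[2]).round(3)))
    print(d,*[(a,float(b),float(c)) for a,b,c in out])
E
python3 fit3.py
```

```text
[ 4.65594808e+02 -3.42977434e+02 -3.36127886e-01 -2.27234575e+00] 
 [[-0.5 -0.9]
 [ 1.2 -0.4]
 [-1.6  0.1]
 [ 0.9  1.2]]
6 ('mark', 30.1, 0.255) ('base', 38.0, 0.254) ('tip', 32.1, -0.017) ('tl', 31.0, -1.441) ('tr', 30.5, 1.438) ('cap', 1.0, -0.4)
8 ('mark', 27.7, 0.274) ('base', 35.5, 0.268) ('tip', 29.5, -0.019) ('tl', 30.4, -1.51) ('tr', 29.8, 1.509) ('cap', 1.3, -2.837)
9 ('mark', 26.4, 0.285) ('base', 34.2, 0.276) ('tip', 28.2, -0.02) ('tl', 30.1, -1.546) ('tr', 29.6, 1.545) ('cap', 2.3, -2.971)
10 ('mark', 25.2, 0.297) ('base', 32.9, 0.285) ('tip', 27.0, -0.021) ('tl', 29.9, -1.582) ('tr', 29.3, 1.582) ('cap', 3.4, -3.023)
11.5 ('mark', 23.4, 0.316) ('base', 31.0, 0.299) ('tip', 25.0, -0.023) ('tl', 29.7, -1.637) ('tr', 29.1, 1.638) ('cap', 5.0, -3.059)
```

>>> arm_command:
  plan:
    - {"tx": -2.6,"ty": -3.0,"tz": 0,"wx": 0,"wy": 0,"wz": 0,"jaw": 1}
    - {"tx": -2.6,"ty": -3.0,"tz": 0,"wx": 0,"wy": 0,"wz": 0,"jaw": 1}
    - {"tx": 0,"ty": 0,"tz": 0,"wx": 0,"wy": 0,"wz": 0.145,"jaw": 1}
    - {"tx": 0,"ty": 0,"tz": 0,"wx": 0,"wy": 0,"wz": 0.145,"jaw": 1}
    - {"tx": 0,"ty": 0,"tz": 0,"wx": 0,"wy": 0,"wz": 0.145,"jaw": 1}
    - {"tx": 0,"ty": 0,"tz": 0,"wx": 0,"wy": 0,"wz": 0.145,"jaw": 1}
    - {"tx": 0,"ty": 0,"tz": 0,"wx": 0,"wy": 0,"wz": 0.145,"jaw": 1}
    - {"tx": 0,"ty": 0,"tz": 0,"wx": 0,"wy": 0,"wz": 0.145,"jaw": 1}
    - {"tx": 0,"ty": 0,"tz": 0,"wx": -0.14,"wy": 0,"wz": 0,"jaw": 1}
    - {"tx": 0,"ty": 0,"tz": 0,"wx": -0.14,"wy": 0,"wz": 0,"jaw": 1}
    - {"tx": 0,"ty": 0,"tz": 0,"wx": -0.14,"wy": 0,"wz": 0,"jaw": 1}
    - {"tx": 0,"ty": 0,"tz": 0,"wx": -0.14,"wy": 0,"wz": 0,"jaw": 1}
    - {"tx": 0,"ty": 0,"tz": 0,"wx": -0.14,"wy": 0,"wz": 0,"jaw": 1}
    - {"tx": 0,"ty": 0,"tz": 0,"wx": -0.14,"wy": 0,"wz": 0,"jaw": 1}
    - {"tx": 0,"ty": 0,"tz": 0,"wx": -0.14,"wy": 0,"wz": 0,"jaw": 1}
    - {"tx": 0,"ty": 0,"tz": 0,"wx": -0.14,"wy": 0,"wz": 0,"jaw": 1}
    - {"tx": 0,"ty": 0,"tz": 0,"wx": -0.14,"wy": 0,"wz": 0,"jaw": 1}
    - {"tx": 0,"ty": 0,"tz": 0,"wx": -0.14,"wy": 0,"wz": 0,"jaw": 1}
    - {"tx": 0,"ty": 0,"tz": 0,"wx": -0.14,"wy": 0,"wz": 0,"jaw": 1}
    - {"tx": 0,"ty": 0,"tz": 0,"wx": 0,"wy": 0,"wz": 0,"jaw": 1}

```text
time: 5.45
tool_pos: [465.6, -344.9, 264.5]
tcp_rot: [2.688, 1.568, 2.338]
contact_force: [0.5, 0.8, -0.1]
grip_width: 92.0
```

```bash
cat >> h.py <<'E'
def gR(yaw,lean=0.0):
    "tool orientation holding the gauge with yaw, lean: tool z = gauge x, tool x = -gauge z, tool y=gauge y"
    Gg=Rn.from_euler('xyz',[lean,0,yaw]).as_matrix()
    return np.c_[-Gg[:,2],Gg[:,1],Gg[:,0]]
E
python3 - <<'E'
from h import *
print(readout.get_obs()['joint_positions'].round(2), readout.get_obs()['tool_pos'])
delta(np.array([466,-343.3,125.]),gR(-0.333))
E
```

```text
[-0.77  0.43  1.34  0.    1.37 -0.42] [ 465.5670833  -344.93109427  264.49383815]
tr cm [13.95  0.15  0.02] rv [-0.017 -0.002 -0.001] t 5.45
```

>>> arm_command:
  plan:
    - {"tx": 2.0,"ty": 0.05,"tz": 0,"wx": -0.008,"wy": -0.001,"wz": 0,"jaw": 1}
    - {"tx": 2.0,"ty": 0.1,"tz": 0,"wx": -0.008,"wy": -0.001,"wz": 0,"jaw": 1}
    - {"tx": 2.0,"ty": 0,"tz": 0,"wx": 0,"wy": 0,"wz": 0,"jaw": 1}
    - {"tx": 0,"ty": 0,"tz": 0,"wx": 0,"wy": 0,"wz": 0,"jaw": 1}
    - {"tx": 0,"ty": 0,"tz": 0,"wx": 0,"wy": 0,"wz": 0,"jaw": 1}

```text
time: 5.95
tool_pos: [466.3, -343.6, 204.3]
tcp_rot: [2.092, 1.569, 1.755]
contact_force: [0.4, -1.2, 0.1]
grip_width: 92.0
```

Run:
```python
from h import *
o=readout.get_obs(); print(o['tool_pos'],o['tcp_rot'])
np.save('o3.npy',np.r_[o['tool_pos'],o['tcp_rot']])
w=imaging.capture('wrist'); 
Rz=R([0,0,-0.333]); 
pts=[Rz@np.array(q,float)+[466,-343.3,0] for q in [(10,18,144),(-10,18,144),(10,-18,144),(-10,-18,144),(14,60,10),(-14,60,10)]]
pp=proj('wrist',pts,o); print(pp.round(1))
for u,v in pp: cv2.circle(w,(int(round(u)),int(round(v))),2,(0,0,255),-1)
cv2.imwrite('pics/w5.png',w)
```

```text
[ 466.29689353 -343.58624613  204.32312824] [2.09188637 1.56898481 1.75466491]
[[345.7 241.9]
 [309.6 242.1]
 [345.  300.3]
 [311.  300.4]
 [343.5 150.4]
 [311.7 150.6]]
```

View pics/w5.png

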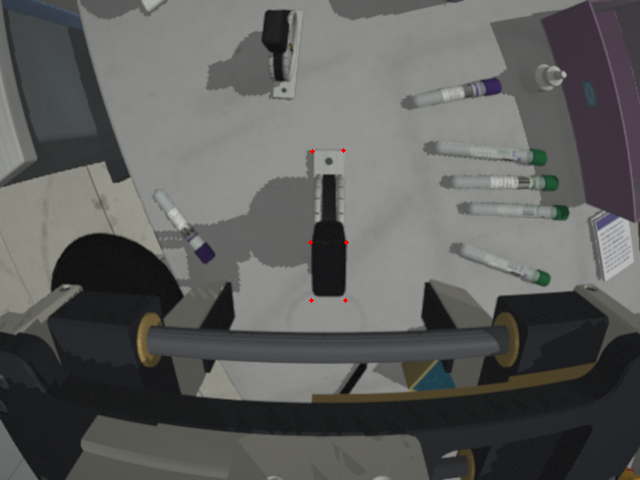

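>>> arm_command:
  plan:
    - {"tx": 2.0,"ty": 0,"tz": 0,"wx": 0,"wy": 0,"wz": 0,"jaw": 1}
    - {"tx": 2.0,"ty": 0,"tz": 0,"wx": 0,"wy": 0,"wz": 0,"jaw": 1}
    - {"tx": 2.0,"ty": 0,"tz": 0,"wx": 0,"wy": 0,"wz": 0,"jaw": 1}
    - {"tx": 1.2,"ty": 0,"tz": 0,"wx": 0,"wy": 0,"wz": 0,"jaw": 1}
    - {"tx": 0.6,"ty": 0,"tz": 0,"wx": 0,"wy": 0,"wz": 0,"jaw": 1}
    - {"tx": 0,"ty": 0,"tz": 0,"wx": 0,"wy": 0,"wz": 0,"jaw": 1}
    - {"tx": 0,"ty": 0,"tz": 0,"wx": 0,"wy": 0,"wz": 0,"jaw": 1}

```text
time: 6.7
tool_pos: [466.7, -343.7, 126.5]
tcp_rot: [1.413, 1.57, 1.078]
contact_force: [-0.8, 1.3, -0.2]
grip_width: 91.8
```

Run:
```python
from h import *
o=readout.get_obs(); print(o['contact_force'],o['moment'])
delta(np.array([466,-343.3,126.]),gR(-0.333))
```

```text
[-0.80157311  1.29618576 -0.17095308] [ 0.04914074 -0.04364868 -0.0326624 ]
tr cm [ 0.05  0.02 -0.08] rv [-0.002  0.    -0.001] t 6.7
```

Well placed; closing the jaws.

>>> arm_command:
  plan:
    - {"tx": 0,"ty": 0,"tz": -0.05,"wx": 0,"wy": 0,"wz": 0,"jaw": -1}
    - {"tx": 0,"ty": 0,"tz": 0,"wx": 0,"wy": 0,"wz": 0,"jaw": -1}
    - {"tx": 0,"ty": 0,"tz": 0,"wx": 0,"wy": 0,"wz": 0,"jaw": -1}
    - {"tx": 0,"ty": 0,"tz": 0,"wx": 0,"wy": 0,"wz": 0,"jaw": -1}
    - {"tx": 0,"ty": 0,"tz": 0,"wx": 0,"wy": 0,"wz": 0,"jaw": -1}
    - {"tx": 0,"ty": 0,"tz": 0,"wx": 0,"wy": 0,"wz": 0,"jaw": -1}
    - {"tx": 0,"ty": 0,"tz": 0,"wx": 0,"wy": 0,"wz": 0,"jaw": -1}
    - {"tx": 0,"ty": 0,"tz": 0,"wx": 0,"wy": 0,"wz": 0,"jaw": -1}

```text
time: 7.5
tool_pos: [465.8, -343.2, 125.5]
tcp_rot: [2.224, 1.569, 1.889]
contact_force: [-0.0, 0.0, -0.3]
grip_width: 32.7
```

Run:
```python
from h import *
o=readout.get_obs(); print(o['contact_force'],o['moment'],o['grip_width'],R(o['tcp_rot']).round(4))
w=imaging.capture('wrist');cv2.imwrite('pics/w6.png',w)
```

```text
[-0.02229773  0.01764306 -0.25907144] [-0.02198775 -0.07429566 -0.0234636 ] 32.70736647523135 [[-7.000e-04  3.288e-01  9.444e-01]
 [ 2.200e-03  9.444e-01 -3.288e-01]
 [-1.000e+00  1.800e-03 -1.400e-03]]
```

View pics/w6.png

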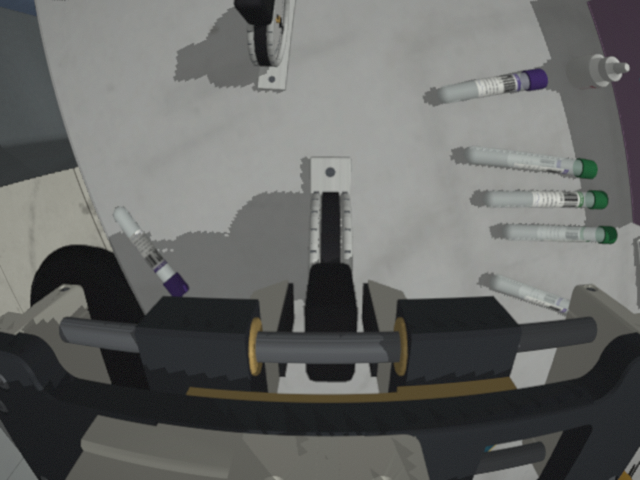

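>>> arm_command:
  plan:
    - {"tx": 0,"ty": 0,"tz": 0,"wx": 0,"wy": 0,"wz": 0,"jaw": -1}
    - {"tx": 0,"ty": 0,"tz": 0,"wx": 0,"wy": 0,"wz": 0,"jaw": -1}
    - {"tx": 0,"ty": 0,"tz": 0,"wx": 0,"wy": 0,"wz": 0,"jaw": -1}
    - {"tx": 0,"ty": 0,"tz": 0,"wx": 0,"wy": 0,"wz": 0,"jaw": -1}
    - {"tx": 0,"ty": 0,"tz": 0,"wx": 0,"wy": 0,"wz": 0,"jaw": -1}

```text
time: 8.05
tool_pos: [465.8, -343.2, 125.5]
tcp_rot: [2.17, 1.569, 1.835]
contact_force: [0.3, -0.1, -0.3]
grip_width: 20.0
```

Run:
```python
from h import *
o=readout.get_obs(); print(o['contact_force'],o['moment'],o['grip_width'],R(o['tcp_rot']).round(4),o['tool_pos'])
t=cv2.imread('pics/top0.png')
```

```text
[ 0.3028193  -0.05874252 -0.27261278] [-0.03388868 -0.24741261 -0.06221094] 19.95752850227835 [[-6.000e-04  3.288e-01  9.444e-01]
 [ 2.100e-03  9.444e-01 -3.288e-01]
 [-1.000e+00  1.800e-03 -1.200e-03]] [ 465.81536513 -343.18288343  125.52099239]
```

>>> arm_command:
  plan:
    - {"tx": -1,"ty": 0,"tz": 0,"wx": 0,"wy": 0,"wz": 0,"jaw": -1}
    - {"tx": -3,"ty": 0,"tz": 0,"wx": 0,"wy": 0,"wz": 0,"jaw": -1}
    - {"tx": -4,"ty": 0,"tz": 0,"wx": 0,"wy": 0,"wz": 0,"jaw": -1}
    - {"tx": -4,"ty": 0,"tz": 0,"wx": 0,"wy": 0,"wz": 0,"jaw": -1}
    - {"tx": -3,"ty": 0,"tz": 0,"wx": 0,"wy": 0,"wz": 0,"jaw": -1}
    - {"tx": -1,"ty": 0,"tz": 0,"wx": 0,"wy": 0,"wz": 0,"jaw": -1}
    - {"tx": 0,"ty": 0,"tz": 0,"wx": 0,"wy": 0,"wz": 0,"jaw": -1}

```text
time: 8.75
tool_pos: [466.0, -343.7, 286.7]
tcp_rot: [0.815, 1.57, 0.48]
contact_force: [0.3, -0.3, -3.2]
grip_width: 19.9
```

>>> arm_command:
  plan:
    - {"tx": 0,"ty": 0,"tz": 0,"wx": 0.08,"wy": 0,"wz": 0,"jaw": -1}
    - {"tx": 0,"ty": 0,"tz": 0,"wx": 0.13,"wy": 0,"wz": 0,"jaw": -1}
    - {"tx": 0,"ty": 0,"tz": 0,"wx": 0.13,"wy": 0,"wz": 0,"jaw": -1}
    - {"tx": 0,"ty": 0,"tz": 0,"wx": 0.13,"wy": 0,"wz": 0,"jaw": -1}
    - {"tx": 0,"ty": 0,"tz": 0,"wx": 0.13,"wy": 0,"wz": 0,"jaw": -1}
    - {"tx": 0,"ty": 0,"tz": 0,"wx": 0.13,"wy": 0,"wz": 0,"jaw": -1}
    - {"tx": 0,"ty": 0,"tz": 0,"wx": 0.13,"wy": 0,"wz": 0,"jaw": -1}
    - {"tx": 0,"ty": 0,"tz": 0,"wx": 0.13,"wy": 0,"wz": 0,"jaw": -1}
    - {"tx": 0,"ty": 0,"tz": 0,"wx": 0.13,"wy": 0,"wz": 0,"jaw": -1}
    - {"tx": 0,"ty": 0,"tz": 0,"wx": 0.12,"wy": 0,"wz": 0,"jaw": -1}
    - {"tx": 0,"ty": -1.0,"tz": 2.7,"wx": 0,"wy": 0,"wz": 0,"jaw": -1}
    - {"tx": 0,"ty": -1.3,"tz": 3.8,"wx": 0,"wy": 0,"wz": 0,"jaw": -1}
    - {"tx": 0,"ty": -1.3,"tz": 3.8,"wx": 0,"wy": 0,"wz": 0,"jaw": -1}
    - {"tx": 0,"ty": -1.3,"tz": 3.8,"wx": 0,"wy": 0,"wz": 0,"jaw": -1}
    - {"tx": 0,"ty": -1.3,"tz": 3.8,"wx": 0,"wy": 0,"wz": 0,"jaw": -1}
    - {"tx": 0,"ty": -1.3,"tz": 3.8,"wx": 0,"wy": 0,"wz": 0.065,"jaw": -1}
    - {"tx": 0,"ty": 0,"tz": 0,"wx": 0,"wy": 0,"wz": 0.1,"jaw": -1}
    - {"tx": 0,"ty": 0,"tz": 0,"wx": 0,"wy": 0,"wz": 0.1,"jaw": -1}
    - {"tx": 0,"ty": 0,"tz": 0,"wx": 0,"wy": 0,"wz": 0,"jaw": -1}
    - {"tx": 0,"ty": 0,"tz": 0,"wx": 0,"wy": 0,"wz": 0,"jaw": -1}

```text
time: 10.75
tool_pos: [389.1, -559.8, 283.3]
tcp_rot: [1.591, 1.31, 0.015]
contact_force: [0.0, 0.1, -2.0]
grip_width: 19.8
```

>>> arm_command:
  plan:
    - {"tx": 0,"ty": 0,"tz": 0,"wx": 0,"wy": 0,"wz": 0,"jaw": -1}
    - {"tx": 0,"ty": 0,"tz": 0,"wx": 0,"wy": 0,"wz": 0,"jaw": -1}
    - {"tx": 0,"ty": 0,"tz": 0,"wx": 0,"wy": 0,"wz": 0,"jaw": -1}
    - {"tx": 0,"ty": 0,"tz": 0,"wx": 0,"wy": 0,"wz": 0,"jaw": -1}
    - {"tx": 0,"ty": 0,"tz": 0,"wx": 0,"wy": 0,"wz": 0,"jaw": -1}
    - {"tx": 0,"ty": 0,"tz": 0,"wx": 0,"wy": 0,"wz": 0,"jaw": -1}
    - {"tx": 0,"ty": 0,"tz": 0,"wx": 0,"wy": 0,"wz": 0,"jaw": -1}
    - {"tx": 0,"ty": 0,"tz": 0,"wx": 0,"wy": 0,"wz": 0,"jaw": -1}

```text
time: 11.55
tool_pos: [389.9, -560.2, 285.2]
tcp_rot: [1.579, 1.306, 0.003]
contact_force: [0.3, 0.3, -3.2]
grip_width: 20.0
```

Run:
```python
from h import *
o=readout.get_obs(); T=R(o['tcp_rot']); print(o['contact_force'],o['moment'],o['grip_width'],o['tool_pos'],'lean',np.arcsin(T[2,1]), np.arctan2(T[1,2],T[0,2]))
s=imaging.capture('side');cv2.imwrite('pics/s7.png',s)
t=imaging.capture('top');cv2.imwrite('pics/t7.png',t)
q=proj('side',o['tool_pos']+70*T[:,0])[0]; print(q); u,v=q.astype(int)
crop(s,u-40,v-60,u+40,v+60,5,'pics/s7g.png'); print(u-40,v-60)
```

```text
[ 0.27665611  0.26104641 -3.19264589] [-0.02600242  0.35987357 -0.00769672] 20.016185390666994 [ 389.90119189 -560.21729498  285.16344512] lean 0.2643222350687474 -1.5750981780244777
[273.89232961 228.15388163]
233 168
```

View pics/s7g.png

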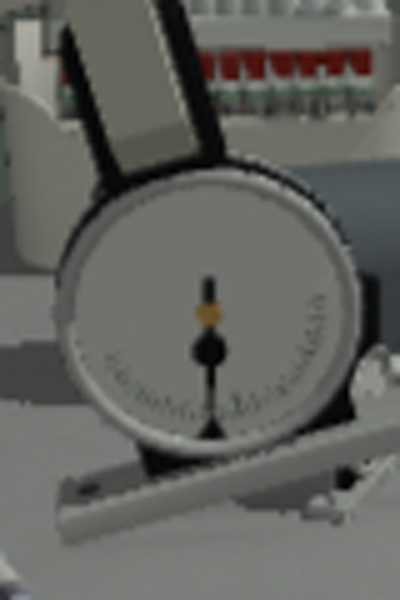

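View pics/t7.png

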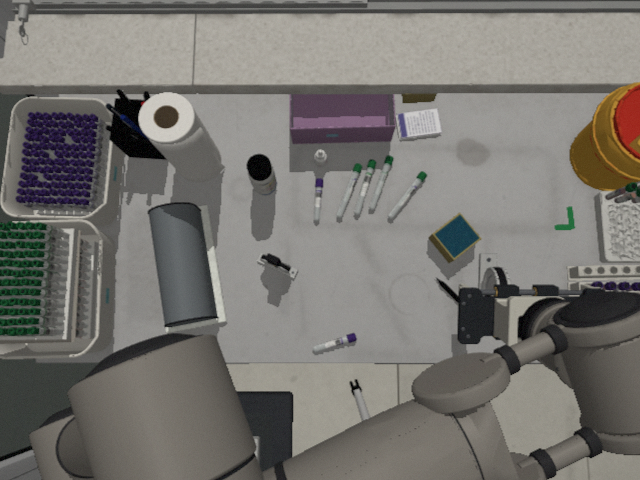

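Run:
```python
from h import *
s=cv2.imread('pics/s7.png'); crop(s,255,215,300,265,14,'pics/s7h.png')
g=cv2.cvtColor(s,cv2.COLOR_BGR2GRAY)
for r in range(236,258): print(r,g[r,264:288])
```

```text
236 [113 113 113 113 113 113 112  97  45  14   9  10   9  25 101 113 112 112
 112 113 113 113 113 113]
237 [113 112 112 113 112 113 113  66  21   9   9  10  10  10  81 109 112 112
 113 113 113 112 112 112]
238 [113 112 113 112 112 112 113  66  21  10   9   9   8   9  74 108 113 113
 113 113 112 113 113 113]
239 [113 113 113 112 113 113 113  69  23   8   9  10   9   9  94 112 113 113
 112 112 112 113 113 112]
240 [113 112 112 113 113 112 112 103  60  20   9   9   9  62 106 113 112 112
 113 113 112 113 113 113]
241 [112 113 113 112 113 112 113 112 103  95  38   8  83 103 111 112 113 113
 113 112 113 112 113 112]
242 [112 113 113 113 112 113 112 113 113 112  46  11 100 113 112 112 113 112
 113 113 113 113 113 113]
243 [112 112 112 113 112 113 113 112 113 113  45   9 101 113 113 113 113 113
 113 113 112 113 113 112]
244 [113 113 113 113 113 113 113 112 112 112  46  10 100 113 113 113 113 113
 113 113 113 113 112 113]
245 [112 112 113 113 112 113 113 113 113 113  64  30 101 113 113 112 113 113
 112 113 113 113 100 110]
246 [111 112 113 113 113 112 113 113 113 113  70  51 103 113 113 104 1
[... 465 characters left out ...]
 112  97 109  88 107  91  84  46  84  87 105 100 103 105
 112 110 112 113 113 113]
252 [112 113 112 112 113 110 112 106 111 106  58  18  57  98 112 109 111 113
 113 113 113 113 114 100]
253 [114 113 113 113 112 113 112 113 113  83  31  11  25  83 109 113 113 112
 113 113 113 101 116 116]
254 [153 137 122 103 111 113 113 113  97  46  14   9   9  44 103 112 113  97
 111 129 127 118 119 121]
255 [144 153 149 145 162 141 124 108  76  39  29  18  31  53  92 123 129 124
 127 130 131 122 109 100]
256 [107 127 136 141 152 146 145 138 131 128 129 126 123 123 126 133 132 131
 127 116 108 100  91  80]
257 [ 67  93 101 105 112 119 129 133 135 137 138 136 134 130 125 117 111 104
 100  94  83  77  77  74]
```

View pics/s7h.png

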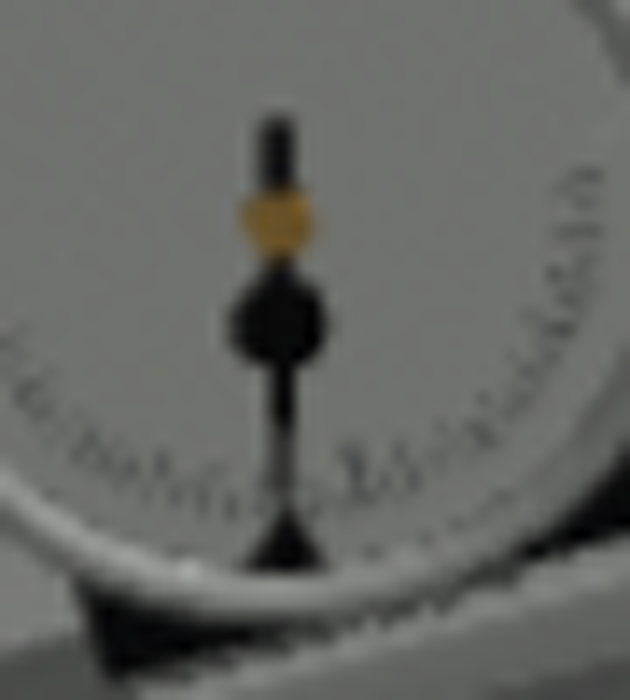

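```bash
cat > sub.py <<'E'
from h import *
import sys
def analyse(fn,u,v):
    g=cv2.cvtColor(cv2.imread(fn),cv2.COLOR_BGR2GRAY).astype(float); 
    print('needle/wedge row centroids')
    out=[]
    for r in range(v-12,v+28):
        row=np.clip(105-g[r,u-6:u+7],0,None)
        # keep dark blob nearest centre
        if row.max()>35:
            c=(row*np.arange(u-6,u+7)).sum()/row.sum(); out.append((r,c,row.sum()))
    return np.array(out)
if __name__=="__main__":
    print(analyse(sys.argv[1],int(sys.argv[2]),int(sys.argv[3])).round(2))
E
python3 sub.py pics/s7.png 275 231
python3 - <<'E'
from h import *
w=cv2.imread('pics/w4.png'); g=cv2.cvtColor(w,cv2.COLOR_BGR2GRAY)
for r in range(40,90): print(r,g[r,318:352])
E
```

```text
needle/wedge row centroids
[[223.   274.32  76.  ]
 [224.   274.25 177.  ]
 [225.   274.26 199.  ]
 [226.   274.26 199.  ]
 [227.   274.24 199.  ]
 [228.   274.42 166.  ]
 [233.   274.44 126.  ]
 [234.   274.45 206.  ]
 [235.   274.61 373.  ]
 [236.   274.58 530.  ]
 [237.   274.46 624.  ]
 [238.   274.51 634.  ]
 [239.   274.41 609.  ]
 [240.   274.51 463.  ]
 [241.   274.67 200.  ]
 [242.   274.66 158.  ]
 [243.   274.65 160.  ]
 [244.   274.66 159.  ]
 [245.   274.69 120.  ]
 [246.   274.85  95.  ]
 [247.   275.97 117.  ]
 [248.   275.73 126.  ]
 [249.   275.12 145.  ]
 [250.   275.49 147.  ]
 [251.   274.53 165.  ]
 [252.   275.08 189.  ]
 [253.   275.02 292.  ]
 [254.   275.09 421.  ]
 [255.   274.8  397.  ]]
40 [191 186 171 133 116 115 116 117 117 117 118 117 117 117 118 120 119 121
 122 122 122 124 125 125 126 126 124 124 123 123 124 123 123 121]
41 [168 147 133 113 106 107 107 108 109 109 109 111 110 108 111 111 112 114
 114 115 116 118 119 119 119 119 121 122 123 123 125 125 125 123]
42 [142 115 104 101 102 101 103 101 100 102 102 102 101 101 102 103 104 104
 105 107 109 110
[... 6023 characters left out ...]
30 111  98 101 105 107 109 110 108 108 106 100 102 119 137 144 143
 144 144 144 145 143 144 144 143 143 143 144 144 143 144 143 144]
86 [143 135 117  99  93  88  85  86  89  87  85  93  95 102 124 140 144 143
 144 144 144 144 143 144 144 144 144 143 144 145 143 144 144 144]
87 [145 140 130 111  93  77  54  50  52  50  58  85 100 115 132 142 144 144
 144 144 143 144 144 145 144 144 144 143 144 144 143 144 143 144]
88 [144 143 138 127 110  82  44  28  29  28  55  99 120 132 139 144 144 143
 144 144 145 145 144 144 144 144 145 145 145 145 145 145 143 144]
89 [144 144 143 140 128  99  53  25  26  27  63 116 138 142 143 144 144 145
 144 144 144 144 143 145 143 144 144 144 144 144 144 143 144 143]
```

```bash
cat > fitc.py <<'E'
from h import *
from scipy.optimize import least_squares
t=lambda a,b:(140+a/4-.37,190+b/4-.37); s=lambda a,b:(235+a/6-.4,185+b/6-.4)
O=[('side',(-110,-45,None),s(145,350)),('side',(110,-45,None),s(643,303)),('side',(-120,-60,0),s(128,381)),
('top',(-110,-45,None),t(310,510)),('top',(-120,-60,None),t(343,518)),('top',(120,-60,None),t(270,62)),('top',(110,-45,None),t(242,80)),
('side',(-110,'a',0),s(112,116)),('side',(110,'a',0),s(605,76)),('top',(-110,'L',0),t(102,545)),('top',(110,'L',0),t(34,92))]
def f(p,full=False):
    x,y,yaw,tb=p; Rz=R([0,0,yaw]); C=np.array([x,y,0]); r=[]
    for c,X,uv in O:
        if X[1] in('a','L'):
            ph=np.linspace(-1.57,1.57,400) # angle from vertical toward +y
            P=np.c_[np.full(400,X[0]),45*np.sin(ph),55+45*np.cos(ph)]@Rz.T+C
            q=proj(c,P)
            if X[1]=='a': k=q[:,1].argmin(); r.append([0,q[k,1]-uv[1]])
            else: k=q[:,0].argmin(); r.append([q[k,0]-uv[0],0])
        else:
            P=Rz@np.array([X[0],X[1],tb if X[2] is None else X[2]],float)+C; r.append(proj(c,P)[0]-uv)
    r=np.array(r); return r if full else r.ravel()
S=least_squares(f,[450,-40,0.15,12],x_scale=[10,10,.1,5],diff_step=1e-3,loss='soft_l1'); print(S.x); print(f(S.x,True).round(1))
np.save('cush.npy',S.x)
im=cv2.imread('pics/t7.png'); x,y,yaw,tb=S.x; Rz=R([0,0,yaw])
def dr(im,c):
    for X in(-110,0,110):
        ph=np.linspace(-1.57,1.57,60); P=np.c_[np.full(60,X),45*np.sin(ph),55+45*np.cos(ph)]@Rz.T+[x,y,0]
        cv2.polylines(im,[np.round(proj(c,P)).astype(int)],False,(0,0,255),1)
    P=np.array([(-120,-60,tb),(120,-60,tb),(120,60,tb),(-120,60,tb)])@Rz.T+[x,y,0]
    cv2.polylines(im,[np.round(proj(c,P)).astype(int)],True,(0,255,0),1)
dr(im,'top'); crop(im,130,180,250,345,3.5,'pics/ovt.png')
im=cv2.imread('pics/s7.png'); dr(im,'side'); crop(im,235,185,365,260,5,'pics/ovs.png')
E
python3 fitc.py
```

```text
[ 4.77992681e+02 -1.27090120e+01  1.90716031e-01  1.28735870e+01]
[[-0.6  0.6]
 [ 0.3 -0.2]
 [-0.4  2.8]
 [ 0.2 -0.1]
 [ 0.4  1.5]
 [-0.3 -2.2]
 [ 0.1 -0.5]
 [ 0.   0.1]
 [ 0.   0.1]
 [-0.8  0. ]
 [-0.1  0. ]]
```

View pics/ovt.png

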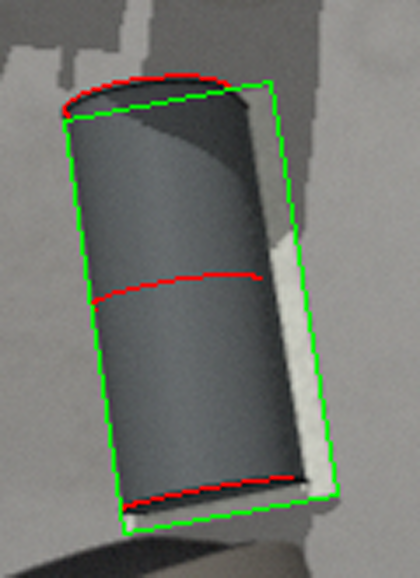

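View pics/ovs.png

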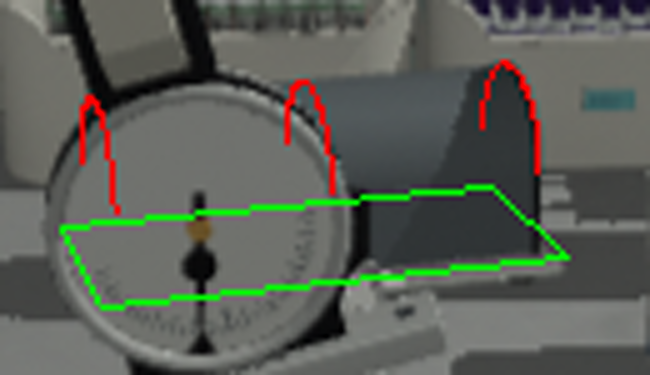

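>>> arm_command:
  plan:
    - {"tx": 0,"ty": 0,"tz": 0,"wx": 0,"wy": 0,"wz": -0.13,"jaw": -1}
    - {"tx": 0,"ty": 0,"tz": 0,"wx": 0,"wy": 0,"wz": -0.134,"jaw": -1}
    - {"tx": 0,"ty": 0,"tz": 0,"wx": -0.08,"wy": 0,"wz": 0,"jaw": -1}
    - {"tx": 0,"ty": 0,"tz": 0,"wx": -0.13,"wy": 0,"wz": 0,"jaw": -1}
    - {"tx": 0,"ty": 0,"tz": 0,"wx": -0.13,"wy": 0,"wz": 0,"jaw": -1}
    - {"tx": 0,"ty": 0,"tz": 0,"wx": -0.13,"wy": 0,"wz": 0,"jaw": -1}
    - {"tx": 0,"ty": 0,"tz": 0,"wx": -0.13,"wy": 0,"wz": 0,"jaw": -1}
    - {"tx": 0,"ty": 0,"tz": 0,"wx": -0.13,"wy": 0,"wz": 0,"jaw": -1}
    - {"tx": 0,"ty": 0,"tz": 0,"wx": -0.13,"wy": 0,"wz": 0,"jaw": -1}
    - {"tx": 0,"ty": 0,"tz": 0,"wx": -0.13,"wy": 0,"wz": 0,"jaw": -1}
    - {"tx": 0,"ty": 0,"tz": 0,"wx": -0.13,"wy": 0,"wz": 0,"jaw": -1}
    - {"tx": 0,"ty": 0,"tz": 0,"wx": -0.13,"wy": 0,"wz": 0,"jaw": -1}
    - {"tx": 0,"ty": 0,"tz": 0,"wx": -0.13,"wy": 0,"wz": 0,"jaw": -1}
    - {"tx": 0,"ty": 0,"tz": 0,"wx": -0.13,"wy": 0,"wz": 0,"jaw": -1}
    - {"tx": 0,"ty": 0,"tz": 0,"wx": -0.13,"wy": 0,"wz": 0,"jaw": -1}
    - {"tx": 0,"ty": 0,"tz": 0,"wx": -0.13,"wy": 0,"wz": 0,"jaw": -1}
    - {"tx": 0,"ty": 0,"tz": 0,"wx": 0,"wy": 0,"wz": 0,"jaw": -1}

```text
time: 13.35
tool_pos: [390.1, -560.2, 285.1]
tcp_rot: [1.017, 1.569, 1.213]
contact_force: [0.4, 0.0, -2.9]
grip_width: 20.1
```

Run:
```python
from h import *
x,y,yaw,tb=np.load('cush.npy'); R0=R([0,0,yaw]); c0=5.8
P=np.array([x,y,0])+R0@np.array([0,-c0,290.]); print(P)
print(readout.get_obs()['joint_positions'].round(2))
delta(P,gR(yaw,0.002))
```

```text
[479.09214041 -18.40385073 290.        ]
[-1.08  0.63  0.95  0.    1.56 -1.27]
tr cm [-0.36 51.41 19.28] rv [0.005 0.001 0.   ] t 13.35
```

>>> arm_command:
  plan:
    - {"tx": -0.4,"ty": 2.0,"tz": 0.75,"wx": 0.005,"wy": 0,"wz": 0,"jaw": -1}
    - {"tx": 0,"ty": 3.95,"tz": 1.48,"wx": 0,"wy": 0,"wz": 0,"jaw": -1}
    - {"tx": 0,"ty": 3.95,"tz": 1.48,"wx": 0,"wy": 0,"wz": 0,"jaw": -1}
    - {"tx": 0,"ty": 3.95,"tz": 1.48,"wx": 0,"wy": 0,"wz": 0,"jaw": -1}
    - {"tx": 0,"ty": 3.95,"tz": 1.48,"wx": 0,"wy": 0,"wz": 0,"jaw": -1}
    - {"tx": 0,"ty": 3.95,"tz": 1.48,"wx": 0,"wy": 0,"wz": 0,"jaw": -1}
    - {"tx": 0,"ty": 3.95,"tz": 1.48,"wx": 0,"wy": 0,"wz": 0,"jaw": -1}
    - {"tx": 0,"ty": 3.95,"tz": 1.48,"wx": 0,"wy": 0,"wz": 0,"jaw": -1}
    - {"tx": 0,"ty": 3.95,"tz": 1.48,"wx": 0,"wy": 0,"wz": 0,"jaw": -1}
    - {"tx": 0,"ty": 3.95,"tz": 1.48,"wx": 0,"wy": 0,"wz": 0,"jaw": -1}
    - {"tx": 0,"ty": 3.95,"tz": 1.48,"wx": 0,"wy": 0,"wz": 0,"jaw": -1}
    - {"tx": 0,"ty": 3.95,"tz": 1.48,"wx": 0,"wy": 0,"wz": 0,"jaw": -1}
    - {"tx": 0,"ty": 3.95,"tz": 1.48,"wx": 0,"wy": 0,"wz": 0,"jaw": -1}
    - {"tx": 0,"ty": 2.0,"tz": 0.75,"wx": 0,"wy": 0,"wz": 0,"jaw": -1}
    - {"tx": 0,"ty": 0,"tz": 0,"wx": 0,"wy": 0,"wz": 0,"jaw": -1}
    - {"tx": 0,"ty": 0,"tz": 0,"wx": 0,"wy": 0,"wz": 0,"jaw": -1}
    - {"tx": 0,"ty": 0,"tz": 0,"wx": 0,"wy": 0,"wz": 0,"jaw": -1}

```text
time: 15.05
tool_pos: [481.9, -19.9, 290.4]
tcp_rot: [1.032, 1.569, 1.22]
contact_force: [-0.1, -0.2, -2.9]
grip_width: 20.1
```

```bash
cat > st.py <<'E'
from h import *
import sys
def state():
    o=readout.get_obs(); T=R(o['tcp_rot'])
    print('t',round(o['time'],2),'F',o['contact_force'].round(2),'M',o['moment'].round(3),'w',round(o['grip_width'],1),'p',o['tool_pos'].round(2),'lean',np.arcsin(T[2,1]).round(4),'yaw',np.arctan2(T[1,2],T[0,2]).round(4),'tilt',T[2,2].round(4))
    return o
if __name__=="__main__": state()
E
python3 - <<'E'
from st import *
o=state()
x,y,yaw,tb=np.load('cush.npy'); R0=R([0,0,yaw])
P=np.array([x,y,0])+R0@np.array([0,-5.8,290.]); delta(P,gR(yaw,0.002))
for n in('wrist','top','side'):
    im=imaging.capture(n); cv2.imwrite(f'pics/{n}8.png',im)
    if n=='wrist':
        for X in(-110,0,110):
            ph=np.linspace(-1.57,1.57,60); Q=np.c_[np.full(60,X),45*np.sin(ph),55+45*np.cos(ph)]@R0.T+[x,y,0]
            cv2.polylines(im,[np.round(proj(n,Q,o)).astype(int)],False,(0,0,255),1)
        cv2.imwrite('pics/wrist8o.png',im)
E
```

```text
t 15.05 F [-0.13 -0.17 -2.88] M [-0.018 -0.073 -0.003] w 20.1 p [481.91 -19.91 290.43] lean 0.0015 yaw 0.1877 tilt 0.0009
tr cm [ 0.04  0.2  -0.25] rv [-0.003  0.001  0.   ] t 15.05
```

View pics/wrist8o.png

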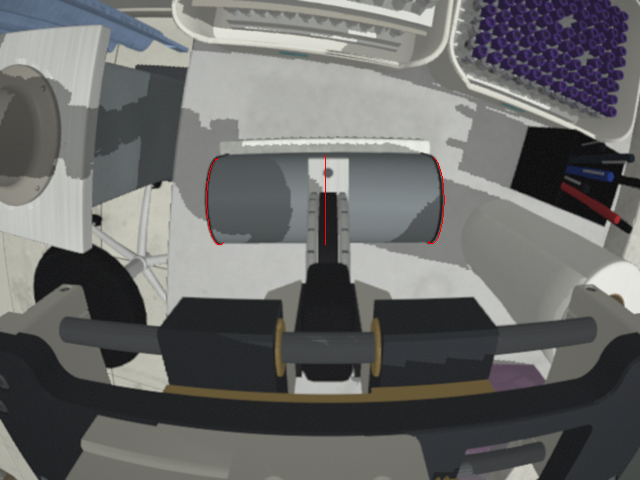

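View pics/side8.png

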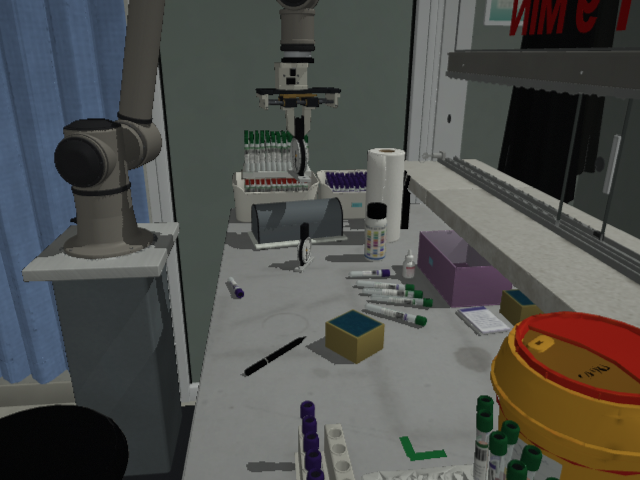

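>>> arm_command:
  plan:
    - {"tx": 1.0,"ty": 0.1,"tz": -0.1,"wx": -0.003,"wy": 0,"wz": 0,"jaw": -1}
    - {"tx": 2.0,"ty": 0.1,"tz": -0.1,"wx": 0,"wy": 0,"wz": 0,"jaw": -1}
    - {"tx": 2.0,"ty": 0,"tz": 0,"wx": 0,"wy": 0,"wz": 0,"jaw": -1}
    - {"tx": 0.8,"ty": 0,"tz": 0,"wx": 0,"wy": 0,"wz": 0,"jaw": -1}
    - {"tx": 0.3,"ty": 0,"tz": 0,"wx": 0,"wy": 0,"wz": 0,"jaw": -1}
    - {"tx": 0,"ty": 0,"tz": 0,"wx": 0,"wy": 0,"wz": 0,"jaw": -1}
    - {"tx": 0,"ty": 0,"tz": 0,"wx": 0,"wy": 0,"wz": 0,"jaw": -1}
    - {"tx": 0,"ty": 0,"tz": 0,"wx": 0,"wy": 0,"wz": 0,"jaw": -1}

```text
time: 16.0
tool_pos: [480.0, -17.4, 230.1]
tcp_rot: [0.579, 1.568, 0.772]
contact_force: [-0.6, 0.2, -3.3]
grip_width: 19.8
```

Run:
```python
from st import *
o=state()
x,y,yaw,tb=np.load('cush.npy'); R0=R([0,0,yaw])
P=np.array([x,y,0])+R0@np.array([0,-5.8,225.5]); delta(P,gR(yaw,0.002))
w=imaging.capture('wrist'); cv2.imwrite('pics/w9.png',w)
```

```text
t 16.0 F [-0.63  0.19 -3.34] M [-0.052 -0.072  0.013] w 19.8 p [480.01 -17.41 230.07] lean 0.0014 yaw 0.193 tilt 0.0022
tr cm [ 0.46 -0.08 -0.11] rv [0.002 0.002 0.001] t 16.0
```

>>> arm_command:
  plan:
    - {"tx": 0.15,"ty": -0.04,"tz": 0,"wx": 0,"wy": 0.001,"wz": 0,"jaw": -1}
    - {"tx": 0.15,"ty": -0.04,"tz": 0,"wx": 0,"wy": 0.001,"wz": 0,"jaw": -1}
    - {"tx": 0,"ty": 0,"tz": 0,"wx": 0,"wy": 0,"wz": 0,"jaw": -1}
    - {"tx": 0,"ty": 0,"tz": 0,"wx": 0,"wy": 0,"wz": 0,"jaw": -1}

```text
time: 16.45
tool_pos: [479.7, -18.1, 226.3]
tcp_rot: [2.163, 1.568, 2.356]
contact_force: [0.5, -1.0, -2.6]
grip_width: 20.4
```

>>> arm_command:
  plan:
    - {"tx": 0.07,"ty": 0,"tz": 0,"wx": 0,"wy": 0,"wz": 0,"jaw": -1}
    - {"tx": 0,"ty": 0,"tz": 0,"wx": 0,"wy": 0,"wz": 0,"jaw": -1}
    - {"tx": 0,"ty": 0,"tz": 0,"wx": 0,"wy": 0,"wz": 0,"jaw": -1}

```text
time: 16.75
tool_pos: [479.8, -18.1, 225.6]
tcp_rot: [2.12, 1.568, 2.313]
contact_force: [-0.1, -0.1, -2.7]
grip_width: 19.9
```

```bash
python3 st.py
```

```text
t 16.75 F [-0.08 -0.09 -2.73] M [-0.026 -0.14   0.027] w 19.9 p [479.76 -18.09 225.62] lean 0.002 yaw 0.193 tilt -0.0012
```

>>> arm_command:
  plan:
    - {"tx": 0.04,"ty": 0,"tz": 0,"wx": 0,"wy": 0,"wz": 0,"jaw": -1}
    - {"tx": 0,"ty": 0,"tz": 0,"wx": 0,"wy": 0,"wz": 0,"jaw": -1}
    - {"tx": 0,"ty": 0,"tz": 0,"wx": 0,"wy": 0,"wz": 0,"jaw": -1}

```text
time: 17.05
tool_pos: [479.8, -18.1, 225.6]
tcp_rot: [2.012, 1.569, 2.205]
contact_force: [-1.6, 0.5, 2.2]
grip_width: 19.7
```

>>> arm_command:
  plan:
    - {"tx": 0.04,"ty": 0,"tz": 0,"wx": 0,"wy": 0,"wz": 0,"jaw": -1}
    - {"tx": 0,"ty": 0,"tz": 0,"wx": 0,"wy": 0,"wz": 0,"jaw": -1}
    - {"tx": 0,"ty": 0,"tz": 0,"wx": 0,"wy": 0,"wz": 0,"jaw": -1}

```text
time: 17.35
tool_pos: [479.8, -18.1, 225.5]
tcp_rot: [1.898, 1.569, 2.091]
contact_force: [-2.8, 0.1, 6.1]
grip_width: 20.0
```

Run:
```python
from st import *
o=state()
x,y,yaw,tb=np.load('cush.npy'); R0=R([0,0,yaw])
print('cushion frame TCP',R0.T@(o['tool_pos']-[x,y,0]))
c0=5.8;L=125.5
def tcp(t):
    c=np.array([-45*np.sin(t),55+45*np.cos(t)]); yc=c0-45*t
    e=np.array([np.cos(t),np.sin(t)]); n=np.array([-np.sin(t),np.cos(t)])
    return c-yc*e+L*n,e,n
th=np.linspace(0,0.258,13)
for a,b in zip(th[:-1],th[1:]):
    P,e,n=tcp(a); Q,_,_=tcp(b); d=(Q-P)/10; print('tx %.3f ty %.3f wz %.4f'%(-d@n,d@e,b-a))
print(tcp(0)[0],tcp(.258)[0])
```

```text
t 17.35 F [-2.76  0.13  6.09] M [ 0.091  0.484 -0.039] w 20.0 p [479.82 -18.14 225.54] lean 0.0017 yaw 0.193 tilt -0.0006
cushion frame TCP [  0.76186317  -5.6744135  225.5411519 ]
tx 0.014 ty -0.270 wz 0.0215
tx 0.012 ty -0.270 wz 0.0215
tx 0.010 ty -0.270 wz 0.0215
tx 0.008 ty -0.270 wz 0.0215
tx 0.006 ty -0.270 wz 0.0215
tx 0.004 ty -0.270 wz 0.0215
tx 0.002 ty -0.270 wz 0.0215
tx -0.000 ty -0.270 wz 0.0215
tx -0.002 ty -0.270 wz 0.0215
tx -0.004 ty -0.270 wz 0.0215
tx -0.006 ty -0.270 wz 0.0215
tx -0.009 ty -0.270 wz 0.0215
[ -5.8 225.5] [-37.88490585 221.33923172]
```

>>> arm_command:
  plan:
    - {"tx": -0.045,"ty": 0,"tz": 0,"wx": 0,"wy": 0,"wz": 0,"jaw": -1}
    - {"tx": 0,"ty": 0,"tz": 0,"wx": 0,"wy": 0,"wz": 0,"jaw": -1}
    - {"tx": 0,"ty": 0,"tz": 0,"wx": 0,"wy": 0,"wz": 0,"jaw": -1}
    - {"tx": 0,"ty": 0,"tz": 0,"wx": 0,"wy": 0,"wz": 0,"jaw": -1}
    - {"tx": 0,"ty": 0,"tz": 0,"wx": 0,"wy": 0,"wz": 0,"jaw": -1}

```text
time: 17.85
tool_pos: [479.8, -18.1, 225.5]
tcp_rot: [2.019, 1.569, 2.212]
contact_force: [-2.1, 0.3, 5.6]
grip_width: 19.7
```

Run:
```python
from st import *
o=state()
for n in('wrist','top'):
    cv2.imwrite(f'pics/{n}10.png',imaging.capture(n))
```

```text
t 17.85 F [-2.09  0.27  5.58] M [0.058 0.396 0.049] w 19.7 p [479.84 -18.15 225.55] lean 0.0018 yaw 0.193 tilt -0.0009
```

View pics/wrist10.png

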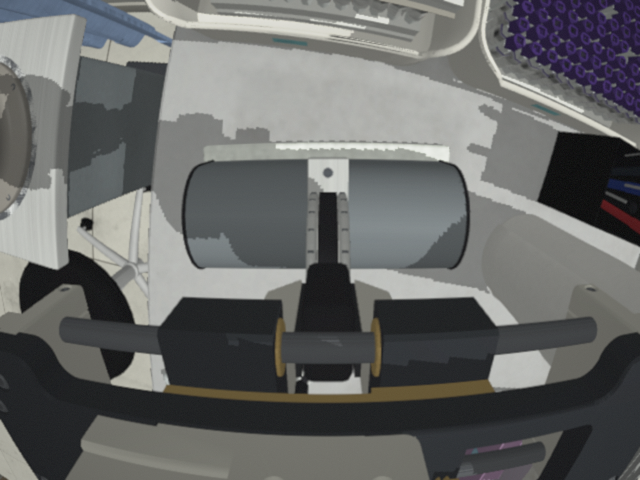

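>>> arm_command:
  plan:
    - {"tx": -0.03,"ty": 0,"tz": 0,"wx": 0,"wy": 0,"wz": 0,"jaw": -1}
    - {"tx": 0,"ty": 0,"tz": 0,"wx": 0,"wy": 0,"wz": 0,"jaw": -1}
    - {"tx": 0,"ty": 0,"tz": 0,"wx": 0,"wy": 0,"wz": 0,"jaw": -1}
    - {"tx": 0,"ty": 0,"tz": 0,"wx": 0,"wy": 0,"wz": 0,"jaw": -1}

```text
time: 18.35
tool_pos: [479.8, -18.1, 225.6]
tcp_rot: [2.084, 1.569, 2.277]
contact_force: [-0.8, 0.2, 3.4]
grip_width: 20.0
```

```bash
python3 st.py
```

```text
t 18.35 F [-0.78  0.24  3.39] M [0.028 0.108 0.062] w 20.0 p [479.81 -18.12 225.56] lean 0.002 yaw 0.193 tilt -0.0011
```

>>> arm_command:
  plan:
    - {"tx": 0.002,"ty": -0.27,"tz": 0,"wx": 0,"wy": 0,"wz": 0.0215,"jaw": -1}
    - {"tx": 0.006,"ty": -0.27,"tz": 0,"wx": 0,"wy": 0,"wz": 0.0215,"jaw": -1}
    - {"tx": 0.008,"ty": -0.27,"tz": 0,"wx": 0,"wy": 0,"wz": 0.0215,"jaw": -1}
    - {"tx": 0.007,"ty": -0.27,"tz": 0,"wx": 0,"wy": 0,"wz": 0.0215,"jaw": -1}
    - {"tx": 0,"ty": 0,"tz": 0,"wx": 0,"wy": 0,"wz": 0,"jaw": -1}
    - {"tx": 0,"ty": 0,"tz": 0,"wx": 0,"wy": 0,"wz": 0,"jaw": -1}

```text
time: 18.95
tool_pos: [481.9, -29.1, 224.8]
tcp_rot: [1.586, 1.483, 1.778]
contact_force: [-0.1, 0.5, -1.2]
grip_width: 19.8
```

```bash
python3 st.py
```

```text
t 18.95 F [-0.11  0.51 -1.21] M [-0.183 -0.251 -0.037] w 19.8 p [481.92 -29.12 224.76] lean 0.0879 yaw 0.1921 tilt -0.0013
```

>>> arm_command:
  plan:
    - {"tx": 0.02,"ty": -0.27,"tz": 0,"wx": 0,"wy": 0,"wz": 0.0215,"jaw": -1}
    - {"tx": 0.015,"ty": -0.27,"tz": 0,"wx": 0,"wy": 0,"wz": 0.0215,"jaw": -1}
    - {"tx": 0.004,"ty": -0.27,"tz": 0,"wx": 0,"wy": 0,"wz": 0.0215,"jaw": -1}
    - {"tx": 0.0,"ty": -0.27,"tz": 0,"wx": 0,"wy": 0,"wz": 0.0215,"jaw": -1}
    - {"tx": 0,"ty": 0,"tz": 0,"wx": 0,"wy": 0,"wz": 0,"jaw": -1}
    - {"tx": 0,"ty": 0,"tz": 0,"wx": 0,"wy": 0,"wz": 0,"jaw": -1}

```text
time: 19.55
tool_pos: [483.9, -39.4, 223.3]
tcp_rot: [1.578, 1.397, 1.77]
contact_force: [-0.7, 0.2, 1.6]
grip_width: 20.2
```

```bash
python3 st.py
```

```text
t 19.55 F [-0.66  0.24  1.62] M [0.028 0.069 0.058] w 20.2 p [483.9  -39.4  223.31] lean 0.1741 yaw 0.1924 tilt -0.0013
```

Contact is steady at about 4.6 N net. Next come the last third of the roll and then a settle.

>>> arm_command:
  plan:
    - {"tx": -0.002,"ty": -0.27,"tz": 0,"wx": 0,"wy": 0,"wz": 0.0215,"jaw": -1}
    - {"tx": -0.004,"ty": -0.27,"tz": 0,"wx": 0,"wy": 0,"wz": 0.0215,"jaw": -1}
    - {"tx": -0.006,"ty": -0.27,"tz": 0,"wx": 0,"wy": 0,"wz": 0.0215,"jaw": -1}
    - {"tx": -0.008,"ty": -0.26,"tz": 0,"wx": 0,"wy": 0,"wz": 0.0205,"jaw": -1}
    - {"tx": 0,"ty": 0,"tz": 0,"wx": 0,"wy": 0,"wz": 0,"jaw": -1}
    - {"tx": 0,"ty": 0,"tz": 0,"wx": 0,"wy": 0,"wz": 0,"jaw": -1}
    - {"tx": 0,"ty": 0,"tz": 0,"wx": 0,"wy": 0,"wz": 0,"jaw": -1}
    - {"tx": 0,"ty": 0,"tz": 0,"wx": 0,"wy": 0,"wz": 0,"jaw": -1}

```text
time: 20.35
tool_pos: [486.0, -49.5, 221.4]
tcp_rot: [1.574, 1.313, 1.767]
contact_force: [-0.0, -1.5, 1.8]
grip_width: 20.0
```

Run:
```python
from st import *
o=state(); np.save('o11.npy',np.r_[o['tool_pos'],o['tcp_rot']])
x,y,yaw,tb=np.load('cush.npy'); R0=R([0,0,yaw])
T=R(o['tcp_rot']); org=R0.T@(o['tool_pos']+125.5*T[:,0]-[x,y,0]); print('foot origin in cushion frame',org, 'dist from axis',np.hypot(org[1],org[2]-55))
t=0.257; e=np.array([np.cos(t),np.sin(t)]); c=np.array([0,55.])+45*np.array([-np.sin(t),np.cos(t)]); print('contact foot coord', (c-org[1:])@e)
for n in('wrist','top','side'):
    im=imaging.capture(n); cv2.imwrite(f'pics/{n}11.png',im)
    if n=='side':
        q=proj('side',o['tool_pos']+70*T[:,0])[0].astype(int); crop(im,q[0]-60,q[1]-60,q[0]+60,q[1]+70,5,'pics/s11g.png')
```

```text
t 20.35 F [-0.02 -1.45  1.81] M [-0.189 -0.01  -0.009] w 20.0 p [485.99 -49.52 221.38] lean 0.2582 yaw 0.1933 tilt -0.0009
foot origin in cushion frame [  0.68905801  -5.62113598 100.0438769 ] dist from axis 45.3932595843069
contact foot coord -6.012742687720022
```

View pics/wrist11.png

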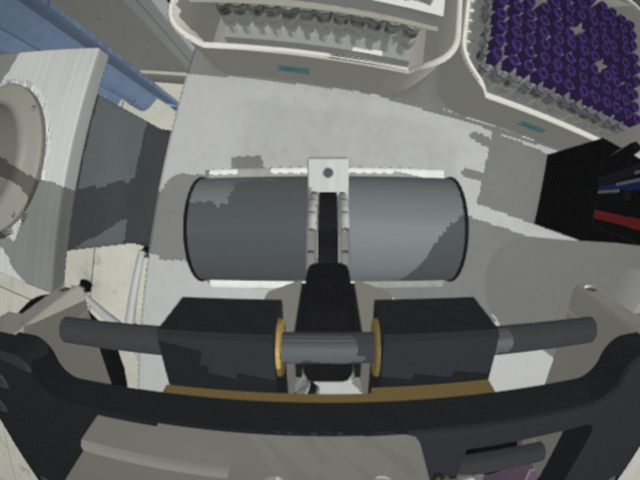

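View pics/s11g.png

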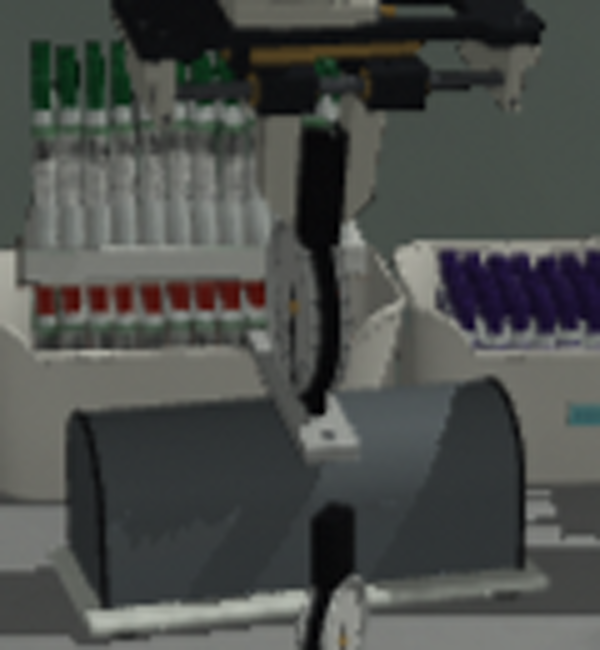

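View pics/top11.png

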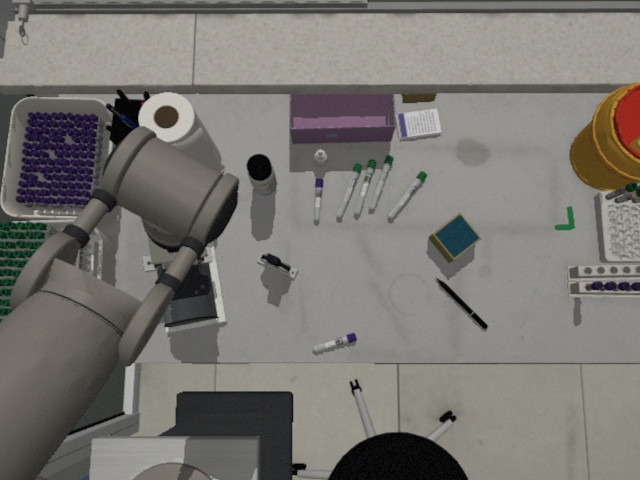

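Run:
```python
from h import *
def g(f): return cv2.cvtColor(cv2.imread(f),cv2.COLOR_BGR2GRAY).astype(np.float32)
def track(A,B,box,name):
    u0,v0,u1,v1=box; t=A[v0:v1,u0:u1]; s=B[v0-6:v1+6,u0-6:u1+6]
    r=cv2.matchTemplate(s,t,cv2.TM_CCOEFF_NORMED); _,m,_,l=cv2.minMaxLoc(r)
    x,y=l
    sub=lambda a,b,c:0.5*(a-c)/(a-2*b+c)
    dx=x+(sub(r[y,x-1],r[y,x],r[y,x+1]) if 0<x<12 else 0); dy=y+(sub(r[y-1,x],r[y,x],r[y+1,x]) if 0<y<12 else 0)
    print(name,'shift',round(dx-6,2),round(dy-6,2),'score',round(float(m),3))
w6,w10,w11=g('pics/w6.png'),g('pics/wrist10.png'),g('pics/wrist11.png')
sc=(320,166,337,180)
track(w6,w10,sc,'screw desk->upright'); track(w10,w11,sc,'screw upright->leaned'); track(w6,w11,sc,'screw desk->leaned')
s0,s8,s11=g('pics/side0.png'),g('pics/side8.png'),g('pics/side11.png')
track(s8,s11,(325,228,356,248),'side board far corner'); track(s8,s11,(248,225,280,255),'side board near corner'); track(s8,s11,(365,200,390,262),'bottle'); track(s8,s11,(295,222,315,272),'small gauge'); track(s0,s11,(325,305,386,362),'box')
track(s0,s11,(325,228,356,248),'board far 0->11'); track(s0,s11,(248,225,280,255),'board near 0->11')
```

```text
screw desk->upright shift -2.34 0.57 score 0.977
screw upright->leaned shift 0.16 -0.02 score 0.997
screw desk->leaned shift -2.17 0.54 score 0.981
side board far corner shift -0.0 0.02 score 1.0
side board near corner shift 0.0 0.07 score 0.99
bottle shift 0.02 -0.01 score 1.0
small gauge shift 0.0 -0.0 score 1.0
box shift 0.05 -0.01 score 1.0
board far 0->11 shift -0.0 0.02 score 1.0
board near 0->11 shift 0.01 0.07 score 0.989
```

>>> arm_command:
  plan:
    - {"tx": 0,"ty": 0,"tz": 0,"wx": 0,"wy": 0,"wz": 0.001,"jaw": -1}
    - {"tx": 0,"ty": 0,"tz": 0,"wx": 0,"wy": 0,"wz": 0,"jaw": -1}
    - {"tx": 0,"ty": 0,"tz": 0,"wx": 0,"wy": 0,"wz": 0,"jaw": -1}
    - {"tx": 0,"ty": 0,"tz": 0,"wx": 0,"wy": 0,"wz": 0,"jaw": -1}
    - {"tx": 0,"ty": 0,"tz": 0,"wx": 0,"wy": 0,"wz": 0,"jaw": -1}
    - {"tx": 0,"ty": 0,"tz": 0,"wx": 0,"wy": 0,"wz": 0,"jaw": -1}
    - {"tx": 0,"ty": 0,"tz": 0,"wx": 0,"wy": 0,"wz": 0,"jaw": -1}
    - {"tx": 0,"ty": 0,"tz": 0,"wx": 0,"wy": 0,"wz": 0,"jaw": -1}
    - {"tx": 0,"ty": 0,"tz": 0,"wx": 0,"wy": 0,"wz": 0,"jaw": -1}
    - {"tx": 0,"ty": 0,"tz": 0,"wx": 0,"wy": 0,"wz": 0,"jaw": -1}

```text
time: 21.5
tool_pos: [486.0, -49.6, 221.3]
tcp_rot: [1.575, 1.311, 1.768]
contact_force: [0.4, -2.5, 3.2]
grip_width: 20.0
```

```bash
python3 st.py
```

```text
t 21.5 F [ 0.44 -2.53  3.17] M [-0.644 -0.275 -0.021] w 20.0 p [485.96 -49.58 221.34] lean 0.2598 yaw 0.193 tilt -0.0011
```

>>> arm_command:
  plan:
    - {"tx": -0.02,"ty": 0,"tz": 0,"wx": 0,"wy": 0,"wz": -0.001,"jaw": -1}
    - {"tx": 0,"ty": 0,"tz": 0,"wx": 0,"wy": 0,"wz": 0,"jaw": -1}
    - {"tx": 0,"ty": 0,"tz": 0,"wx": 0,"wy": 0,"wz": 0,"jaw": -1}
    - {"tx": 0,"ty": 0,"tz": 0,"wx": 0,"wy": 0,"wz": 0,"jaw": -1}
    - {"tx": 0,"ty": 0,"tz": 0,"wx": 0,"wy": 0,"wz": 0,"jaw": -1}
    - {"tx": 0,"ty": 0,"tz": 0,"wx": 0,"wy": 0,"wz": 0,"jaw": -1}
    - {"tx": 0,"ty": 0,"tz": 0,"wx": 0,"wy": 0,"wz": 0,"jaw": -1}
    - {"tx": 0,"ty": 0,"tz": 0,"wx": 0,"wy": 0,"wz": 0,"jaw": -1}
    - {"tx": 0,"ty": 0,"tz": 0,"wx": 0,"wy": 0,"wz": 0,"jaw": -1}
    - {"tx": 0,"ty": 0,"tz": 0,"wx": 0,"wy": 0,"wz": 0,"jaw": -1}

```text
time: 22.5
tool_pos: [485.8, -49.5, 221.4]
tcp_rot: [1.576, 1.312, 1.769]
contact_force: [1.0, -1.0, 0.1]
grip_width: 19.6
```

```bash
python3 st.py
```

```text
t 22.5 F [ 0.98 -1.01  0.06] M [-0.525 -0.496 -0.095] w 19.6 p [485.84 -49.49 221.41] lean 0.2592 yaw 0.193 tilt -0.0014
```

>>> arm_command:
  plan:
    - {"tx": 0,"ty": 0,"tz": 0,"wx": 0,"wy": 0,"wz": 0,"jaw": -1}
    - {"tx": 0,"ty": 0,"tz": 0,"wx": 0,"wy": 0,"wz": 0,"jaw": -1}
    - {"tx": 0,"ty": 0,"tz": 0,"wx": 0,"wy": 0,"wz": 0,"jaw": -1}
    - {"tx": 0,"ty": 0,"tz": 0,"wx": 0,"wy": 0,"wz": 0,"jaw": -1}
    - {"tx": 0,"ty": 0,"tz": 0,"wx": 0,"wy": 0,"wz": 0,"jaw": -1}
    - {"tx": 0,"ty": 0,"tz": 0,"wx": 0,"wy": 0,"wz": 0,"jaw": -1}
    - {"tx": 0,"ty": 0,"tz": 0,"wx": 0,"wy": 0,"wz": 0,"jaw": -1}
    - {"tx": 0,"ty": 0,"tz": 0,"wx": 0,"wy": 0,"wz": 0,"jaw": -1}

```text
time: 23.3
tool_pos: [485.8, -49.5, 221.4]
tcp_rot: [1.577, 1.312, 1.769]
contact_force: [1.0, -0.7, -0.7]
grip_width: 19.5
```

```bash
python3 st.py
```

```text
t 23.3 F [ 1.04 -0.7  -0.67] M [-0.477 -0.465 -0.087] w 19.5 p [485.8  -49.5  221.43] lean 0.2592 yaw 0.193 tilt -0.0015
```

>>> arm_command:
  plan:
    - {"tx": 0.01,"ty": 0,"tz": 0,"wx": 0,"wy": 0,"wz": 0,"jaw": -1}
    - {"tx": 0,"ty": 0,"tz": 0,"wx": 0,"wy": 0,"wz": 0,"jaw": -1}
    - {"tx": 0,"ty": 0,"tz": 0,"wx": 0,"wy": 0,"wz": 0,"jaw": -1}
    - {"tx": 0,"ty": 0,"tz": 0,"wx": 0,"wy": 0,"wz": 0,"jaw": -1}
    - {"tx": 0,"ty": 0,"tz": 0,"wx": 0,"wy": 0,"wz": 0,"jaw": -1}
    - {"tx": 0,"ty": 0,"tz": 0,"wx": 0,"wy": 0,"wz": 0,"jaw": -1}
    - {"tx": 0,"ty": 0,"tz": 0,"wx": 0,"wy": 0,"wz": 0,"jaw": -1}
    - {"tx": 0,"ty": 0,"tz": 0,"wx": 0,"wy": 0,"wz": 0,"jaw": -1}

```text
time: 24.1
tool_pos: [485.8, -49.5, 221.4]
tcp_rot: [1.576, 1.312, 1.769]
contact_force: [1.2, -1.1, 0.6]
grip_width: 19.3
```

```bash
python3 st.py
```

```text
t 24.1 F [ 1.2  -1.14  0.62] M [-0.39  -0.22   0.034] w 19.3 p [485.84 -49.5  221.4 ] lean 0.259 yaw 0.193 tilt -0.0013
```

>>> arm_command:
  plan:
    - {"tx": 0,"ty": 0,"tz": 0,"wx": 0,"wy": 0,"wz": 0,"jaw": -1}
    - {"tx": 0,"ty": 0,"tz": 0,"wx": 0,"wy": 0,"wz": 0,"jaw": -1}
    - {"tx": 0,"ty": 0,"tz": 0,"wx": 0,"wy": 0,"wz": 0,"jaw": -1}
    - {"tx": 0,"ty": 0,"tz": 0,"wx": 0,"wy": 0,"wz": 0,"jaw": -1}
    - {"tx": 0,"ty": 0,"tz": 0,"wx": 0,"wy": 0,"wz": 0,"jaw": -1}
    - {"tx": 0,"ty": 0,"tz": 0,"wx": 0,"wy": 0,"wz": 0,"jaw": -1}
    - {"tx": 0,"ty": 0,"tz": 0,"wx": 0,"wy": 0,"wz": 0,"jaw": -1}
    - {"tx": 0,"ty": 0,"tz": 0,"wx": 0,"wy": 0,"wz": 0,"jaw": -1}

```text
time: 24.9
tool_pos: [485.9, -49.5, 221.4]
tcp_rot: [1.576, 1.312, 1.769]
contact_force: [1.0, -1.6, 1.4]
grip_width: 19.7
```

Run:
```python
from st import *
o=state()
for n in('wrist','side'): cv2.imwrite(f'pics/{n}12.png',imaging.capture(n))
o=state()
def g(f): return cv2.cvtColor(cv2.imread(f),cv2.COLOR_BGR2GRAY).astype(np.float32)
def track(A,B,box,name):
    u0,v0,u1,v1=box; t=A[v0:v1,u0:u1]; s=B[v0-6:v1+6,u0-6:u1+6]
    r=cv2.matchTemplate(s,t,cv2.TM_CCOEFF_NORMED); _,m,_,(x,y)=cv2.minMaxLoc(r)
    sub=lambda a,b,c:0.5*(a-c)/(a-2*b+c)
    print(name,round(x-6+sub(r[y,x-1],r[y,x],r[y,x+1]),2),round(y-6+sub(r[y-1,x],r[y,x],r[y+1,x]),2),round(float(m),3))
track(g('pics/wrist10.png'),g('pics/wrist12.png'),(320,166,337,180),'screw')
s8,s=g('pics/side8.png'),g('pics/side12.png')
track(s8,s,(325,228,356,248),'far'); track(s8,s,(248,225,280,255),'near'); track(s8,s,(365,200,390,262),'bottle')
```

```text
t 24.9 F [ 0.99 -1.6   1.36] M [-0.358 -0.115 -0.008] w 19.7 p [485.87 -49.52 221.4 ] lean 0.259 yaw 0.1931 tilt -0.0013
t 25.0 F [-0.41 -0.84  0.67] M [-0.334 -0.062 -0.041] w 19.8 p [485.86 -49.51 221.41] lean 0.259 yaw 0.193 tilt -0.0013
screw 0.14 0.04 0.997
far -0.0 0.02 1.0
near 0.0 0.07 0.99
bottle 0.02 -0.01 1.0
```

Stable: about 4 N net contact, tool lean 0.259, no slip and nothing shifted. Handing in.

```bash
python3 -c "
from plant import bot
print(bot.close_job())"
```

```text
the job is handed in; nothing more can be done
None
```

The job is handed in at about 25 s. The larger gauge is still gripped, leaning on the cushion at its set mark, but I could not check the pointer against the mark in the final pose. There the cameras see the dials edge-on.

**What I did:** I picked up the larger gauge and stood it upright and square across the cushion's crest. I then rolled it over to its -y side without sliding.

**The set mark:** I read it as about 0.257 rad. A close wrist view gave 0.258, and a side view of the held gauge with pointer and mark together gave 0.255–0.257. My first, coarser reading was 0.266; finer pixel measurements brought it down to this.

**Last checks before handing in:**

| Check | Result |
|---|---|
| Lean | Tool lean steady at 0.259 rad. It read 0.002 with the foot flat on the desk, so the gauge leans about 0.257. |
| Square to the roll | Yaw 0.193 against the cushion's 0.191 rad |
| Contact with the cushion | About 4–5 N, roughly 6 mm from the middle of the 120 mm foot |
| Slip in the grip | None measurable while rolling; the foot stayed within 0.2 px in the wrist picture |
| Cushion and bottle | Shifted less than 0.1 px in the final side picture |
| Small gauge and lancet box | Shifted less than 0.1 px when last checked, just after the roll |
| Tube and pen | Looked unmoved in the top picture, not measured |

**Uncertainty:** The final lean rests on the arm's measured pose and the no-slip check, with about ±0.01 rad on the mark reading. The contact force had drifted between about 2 and 8 N while I trimmed it, before settling at 4–5 N.

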